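# Wind and pin the blind's spring drum

## Robot

A 6-joint arm with a two-finger parallel gripper is mounted at the origin on the work surface. World frame = base frame: x ahead of the robot, y to its left, z up, the work surface at z = 0. Lengths are in m, angles in rad, forces in N, time in s.
With the tool pointing down it reaches from about 0.4 to 0.825 m from the base axis. Payload 7 kg.
Tool frame: the origin (TCP) lies at the centre of the arm's flange, where the gripper is bolted on; the fingertips stand 178 mm ahead of it and the grasp point (between the pads) lies 159 mm ahead of it; x points along the fingers, z is the direction in which the jaws open and shut, and the axes are right-handed (so a half turn about x gives the same grasp; the last joint's range is limited). The gripper opens to 88 mm and grips with 3 to 60 N. Pads are 19 mm wide; open, the fingers measure 130 mm over their backs; the gripper's body (78 mm by 193 mm) begins 47 mm behind the grasp point.
Start: joints at [-1.056, 0.359, 0.012, 0, -1.224, -0.288], TCP at [0.152, -0.658, 0.405] pointing down, gripper open.
Joint ranges: [-3.07, 3.07], [-1.43, 2.12], [-1.02, 1.25], [-3.03, 1.67], [-3.05, -0], [-3.03, 3.03]. Speed limits (rad/s): [2.39, 2.39, 3.01, 3.14, 3.14, 3.14].

## Interface

Orientations are given as [roll, pitch, yaw] about the fixed x, y, z axes, in that order (R = Rz(yaw) Ry(pitch) Rx(roll)).
In Python, from station import telemetry, optics, job_done, finder gives the robot as it stands.
- The arm moves only by the tool play_rows, never from a script. Its argument "steps" is a list of rows, each an object of numbers: "gripper": the opening, from 0 (shut) to 1 (fully open); "tx", "ty", "tz": the shift along the tool's x, y, z in units of 25 mm (1.0 is 25 mm); "ax", "ay", "az": the turn, a rotation vector about the tool's x, y, z in units of 6 degrees (1.0 is 6 degrees). In form: [{"gripper": .., "tx": .., "ty": .., "tz": .., "ax": .., "ay": .., "az": ..}, ...]. A call has 1 to 20 rows; each row shifts and turns the commanded pose from where the row before left it, along the tool's axes as they then stand; what a row does not reach is not made up. A row lasts 1/12 s, in which the tool goes at most 41.7 mm and 7.16 degrees, less where a joint would pass 70% of its speed; a pose out of reach is approached as far as the arm can. A call is refused whole if a number of a shift passes 1 or a number of a turn 1, either way. A call with a gripper value outside its range is refused whole. The fingers move at their own pace and stop on an object; "newtons" is the grip in N (left out, the last holds). Time passes only in rows, so rows that do not move let the fingers close. It gives the time, the measured TCP pose, the force and the opening at its end, in the units of the state.
- telemetry.get_state(): the state, without advancing time (a new reading comes with each control period).
- optics.grab_frame(name): name is "side" or "top"; returns the picture (400x640x3 uint8, red, green, blue); there is no depth.
- optics.calibration(name): a dict with "fx", "fy", "cx", "cy" (pixels), "k1" (the pictures are not rectified: a ray, as slopes to the right and down, at radius r is drawn at 1 + k1 r^2 times it, then the intrinsics apply), "T" (4x4, takes a point from camera to world coordinates). Camera axes: x right, y down, z forward; pixel columns grow to the right and rows downward; lengths in m; the calibration is good to about 2 mm. A picture is of the moment at which its call begins. calibration takes no time and is no camera call.
- job_done(): hands the job in, once; it reports no verdict.
Trained networks look in the newest picture that a camera, given by its name, has taken for a name from the list of things; names that differ only in an ending like _2 or _b are one class to them, and where a whole thing is asked for, a point or a joint stands for the part that bears it (a point fixed in the world has none). Each returns a list of dicts, best first, with "confidence" (0 to 1); they miss things now and then, are a little off and sometimes report something else, mostly with a low value. They report only what shows in the picture. A call takes as long as a camera call. They do not tell look-alikes from the thing itself.
- finder.look_for(query, camera): "extent" ([left, top, right, bottom] in pixels, round what is visible of it).
- finder.silhouettes(query, camera): "pixels" (400x640 bool, what is visible of it) and "extent" ([left, top, right, bottom] in pixels, round what is visible of it).
- finder.pinpoint(query, camera): "location" ([row, column] in pixels: a listed point, or the origin of a listed thing).
The state is a dict: "t": time; "q": joint angles; "qd": joint speeds; "joint_efforts": joint torques, N m; "eef_pos": TCP position; "ee_rot": TCP orientation; "force": force on the tool from outside, world axes, zero at the start; "moment": the same for the moment, N m; "width": finger opening in m.
Only numpy, scipy, OpenCV 4.12 (cv2) and the standard library are available. Lean on these libraries where they do the work, as an engineer would, in place of code of your own. Each camera call takes 0.05 s, during which the arm holds its last target.

## Task

Take the square-headed locking pin out of the wooden stand, put it down through the hole in the spring drum's wheel, and use it to wind the wheel anticlockwise against its spring until the pin finds the lock hole hidden below. Push the pin fully home, so that its head sits on the wheel's collar, and let go, leaving the wheel locked. Work gently: do not force the pin or overwind the spring, and leave the other things on the desk where they are.

Things in the scene. Friction and masses are not known exactly. Their poses are not given: they have to be found in the camera images.
- drum: Spring drum screwed to the desk: round white housing 140 mm across, axis upright, feet reaching 97 mm out. Origin on its axis at desk height; x points to the wheel's hole at rest. Hidden under the wheel, a fixed lock plate (top 40 mm above the desk) has one lock hole, 12 mm wide, 22 deep, 42 mm from the axis; its direction varies: met at a wheel angle of 0.6 to 1.0 rad; feel for it.
- wheel (a joint): Angle of the sprung wheel: 0 at rest on its stop, growing anticlockwise from above. Aluminium disc with black rim, 132 mm across, top 54 mm above the desk (rim 55, hub 60). The spring pulls back with 0.07 N m at rest plus 0.11 N m per rad (1.6 N at the hole at rest, 3 to 4 N at the lock); let go unlocked, it springs back. Winding beyond 1.25 rad damages the spring.
- wheel_hole (a point): Centre of the mouth of the wheel's hole, atop its raised round collar (26 mm outside, 60 mm above the desk). The hole goes through the wheel, 42 mm from the axis, 12 mm wide (13 mm in the collar), and moves with the wheel. A pin put through it meets the flat lock plate 20 mm below the mouth.
- pin: Locking pin, plain steel, 160 g: round shaft 10 mm thick, 36 mm long, its last 4 mm tapered to 6, below a square block head 24 x 24 mm, 36 mm high. Origin at the shaft's lower end, z up along the pin, x and y square to the head's flats. Home, its head rests on the collar and the shaft is 16 mm deep in the lock hole. Over 35 N between pin and drum (wheel, lock plate) damages them.
- pin_tip (a point): Lower end of the pin's shaft, on its axis.
- stand: Heavy wooden block, fixed, 60 x 130 x 40 mm (x, y, z), with two holes 34 mm deep in its top, 35 mm to either side of the middle along its y axis; origin under its centre at desk height. The locking pin stands in one hole, the spare in the other, either way round.
- spare: A spare pin of another kind, not wanted: same shaft, but a low round head 22 mm across and 14 mm high. Stands in the other hole of the stand; leave it there. Origin at its shaft's lower end.
- screwdriver: Screwdriver lying on the desk; leave alone. Origin on its underside.
- mug: White mug, 80 mm across, 90 mm high; leave alone. Origin under its centre.
- tape: Cardboard tape core, 90 mm across, 22 mm high; leave alone. Origin under its centre.
- notebook: Notebook 150 x 210 x 14 mm; leave alone. Origin under its centre.
- glue: Glue bottle, 44 mm across, 120 mm high; leave alone. Origin under its centre.
- stapler: Black stapler about 140 x 36 x 50 mm; leave alone. Origin under its centre.
There are look-alikes about, which are no part of the job. Leave any purple, turquoise or yellow look-alike of the pin alone.

How it is judged:
By the outcome, as a careful person would: the job done as asked, in the order asked, and still so for the second after the job is handed in, with the robot touching nothing.
It also fails if it takes over 72 s, if anything falls off the work surface, if the arm or the gripper's body presses on something with over 40 N, if the wrist force passes 120 N, or if a joint passes its speed limit or range.

## Working session

There is one attempt and no reset: what is moved stays moved. The work goes in short steps, Python scripts to look and compute and a tool call to move; the robot and the scene stay as the last step left them, time stands still between calls to the robot, and variables do not carry over. Pictures are saved under pics/ and viewed, and the job is handed in when it is done.

Besides the shell and the picture viewer there is one more tool, called in YAML: its name, and indented under it one key for each argument. play_rows: Moves the arm, as the interface text tells. Its arguments: {"type":"object","properties":{"steps":{"type":"array"},"newtons":{"type":"number"}},"required":["steps"]}

```bash
mkdir -p pics; ls; python3 - <<'E'
from station import telemetry, optics, finder
import cv2
s=telemetry.get_state(); print(s)
for n in("side","top"):
    im=optics.grab_frame(n); cv2.imwrite(f"pics/{n}0.png",im[:,:,::-1]); print(n,optics.calibration(n))
    for q in("pin","spare","stand","drum"):
        print(n,q,[(round(d['confidence'],2),[round(x) for x in d['extent']]) for d in finder.look_for(q,n)][:4])
E
```

```text
pics
{'t': 0.0, 'q': array([-1.05591656e+00,  3.59389176e-01,  1.10652172e-02, -3.58215508e-04,
       -1.22408224e+00, -2.88088386e-01]), 'qd': array([-0.00038649, -0.00085001, -0.00054031, -0.00137426,  0.00171048,
        0.00048954]), 'joint_efforts': array([-2.16271983e-04, -5.82713413e+01,  2.93057799e+01,  6.99729100e+00,
        6.75010946e-03, -1.94868935e-04]), 'eef_pos': array([ 0.15172645, -0.65753082,  0.40372227]), 'ee_rot': array([0.08191374, 1.5691516 , 1.87937946]), 'force': array([ 0.73808188,  1.1949374 , -0.11853497]), 'moment': array([ 0.02041253,  0.06914232, -0.01425997]), 'width': 0.08809518478284498}
side {'fx': 430.71969587947814, 'fy': 430.71969587947814, 'cx': 324.17137937492106, 'cy': 199.39475872821328, 'k1': -0.0495895478837235, 'T': array([[-0.97548405, -0.14392436,  0.16648318,  0.36821932],
       [-0.22006549,  0.63302232, -0.74219534,  0.7559814 ],
       [ 0.00143242, -0.76063692, -0.64917596,  0.75370383],
       [ 0.        ,  0.        ,  0.        ,  1.        ]])}
side pin [(0.71, [283, 152, 294, 169]), (0.56, [279, 165, 289, 187]), (0.53, [283, 187, 292, 217])]
side spare [(0.37, [325, 163, 332, 170])]
side stand [(0.95, [303, 160, 345, 202])]
side drum [(0.92, [253, 235, 333, 307])]
top {'fx': 465.7638735324844, 'fy': 465.7638735324844, 'cx': 323.77848440306053, 'cy': 200.76511951053044, 'k1': -0.06447324919342265, 'T': array([[-0.01359393, -0.99802052,  0.06140231,  0.48008979],
       [-0.9997833 ,  0.01259837, -0.016572  ,  0.01103077],
       [ 0.01576563, -0.06161428, -0.99797551,  1.19490215],
       [ 0.        ,  0.        ,  0.        ,  1.        ]])}
top pin [(0.61, [389, 139, 399, 153]), (0.54, [365, 182, 376, 191]), (0.44, [354, 172, 411, 209]), (0.43, [329, 148, 343, 170])]
top spare [(0.58, [256, 277, 309, 300]), (0.44, [395, 186, 400, 194])]
top stand [(0.95, [355, 170, 409, 207])]
top drum [(0.7, [227, 166, 289, 230])]
```

View pics/side0.png

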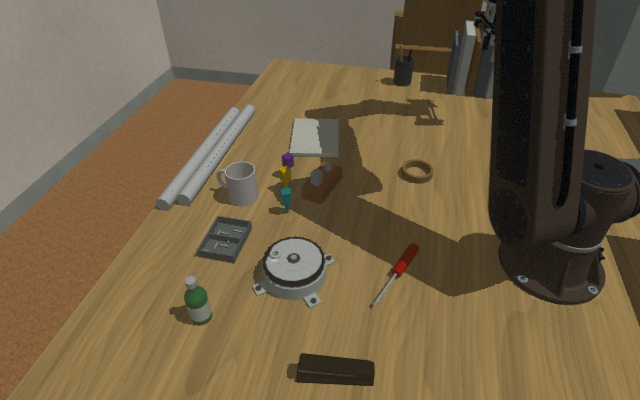

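View pics/top0.png

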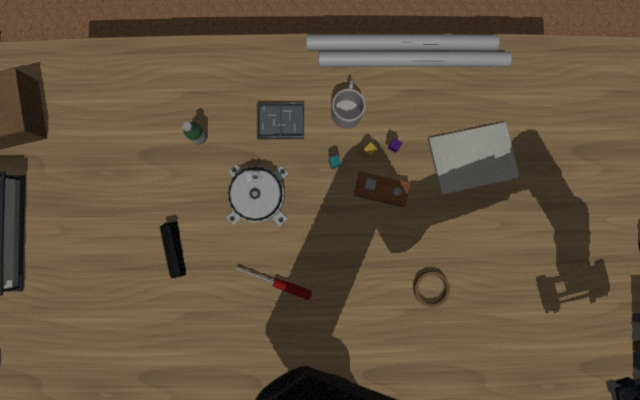

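```bash
python3 - <<'E'
import cv2,numpy as np
a=cv2.imread("pics/side0.png");b=cv2.imread("pics/top0.png")
c1=cv2.resize(a[140:310,240:360],None,fx=3.5,fy=3.5,interpolation=cv2.INTER_CUBIC)
c2=cv2.resize(b[130:240,220:420],None,fx=4,fy=4,interpolation=cv2.INTER_CUBIC)
cv2.imwrite("pics/c_side0.png",c1);cv2.imwrite("pics/c_top0.png",c2)
E
```

```text
(no output)
```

View pics/c_side0.png

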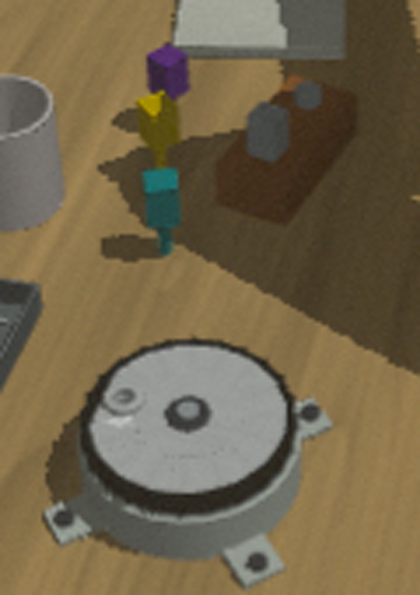

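View pics/c_top0.png

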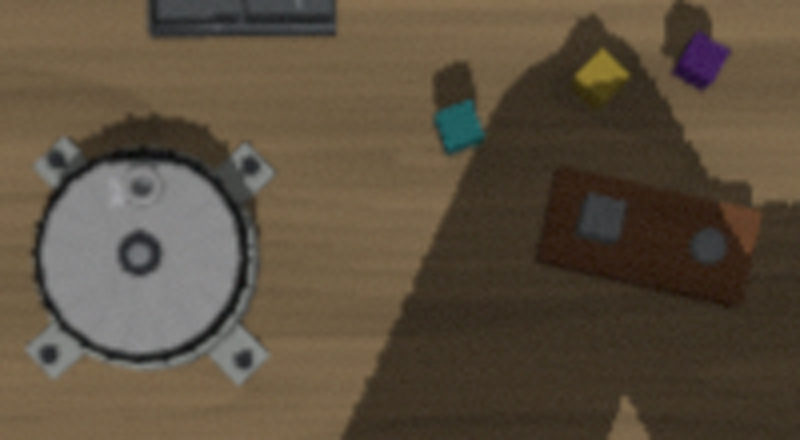

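Candidates for the pin: grey square head in the stand (side 316,177; top 370,184), turquoise (side 286,200), yellow (284,176), purple (288,159), and the low round spare (side 328,167; top 397,191). The grey square block standing in the stand fits; the crops above confirm it. Next I'll measure positions.

```bash
cat > h.py <<'E'
import numpy as np, cv2
from station import telemetry, optics, finder
from scipy.spatial.transform import Rotation as R
C={n:optics.calibration(n) for n in("side","top")}
def ray(n,u,v):
    c=C[n]; d=np.array([(u-c['cx'])/c['fx'],(v-c['cy'])/c['fy']]); p=d.copy()
    for _ in range(20): p=d/(1+c['k1']*(p@p))
    T=c['T']; return T[:3,3],T[:3,:3]@np.array([p[0],p[1],1.])
def atz(n,u,v,z):
    o,d=ray(n,u,v); return o+d*(z-o[2])/d[2]
def proj(n,P):
    c=C[n];T=c['T'];q=T[:3,:3].T@(np.asarray(P)-T[:3,3]);p=q[:2]/q[2];p=p*(1+c['k1']*(p@p))
    return p*c['fx']+[c['cx'],c['cy']]
def tri(u1,u2):
    A=np.zeros((3,3));b=np.zeros(3)
    for n,u in(("side",u1),("top",u2)):
        o,d=ray(n,*u);d/=np.linalg.norm(d);M=np.eye(3)-np.outer(d,d);A+=M;b+=M@o
    return np.linalg.solve(A,b)
def fr(): 
    s=telemetry.get_state();M=R.from_euler('xyz',s['ee_rot']).as_matrix();return s,M
E
python3 - <<'E'
from h import *
s,M=fr(); print(M.round(3)); print('grasp',s['eef_pos']+M[:,0]*.159)
top=cv2.imread("pics/top0.png"); side=cv2.imread("pics/side0.png")
f={"top":[("hub",(254.8,193.5),.060),("hole",(255.3,176.6),.060),("pinhead",(370.4,184.3),.078),("spare",(397.2,191.2),.056)],
"side":[("hub",(294,258),.060),("hole",(275.2,253.3),.060)]}
for n in f:
    for a,u,z in f[n]: print(n,a,atz(n,*u,z).round(4))
for q in("wheel_hole","pin","spare","drum","stand"):
    for n in("side","top"):
        print(q,n,[(round(d['confidence'],2),np.round(d['location'],1)[::-1].tolist()) for d in finder.pinpoint(q,n)][:4])
for n,q in(("top","stand"),("top","drum"),("top","wheel")):
    for d in finder.silhouettes(q,n)[:1]:
        m=d['pixels'].astype(np.uint8);c=max(cv2.findContours(m,0,2)[0],key=cv2.contourArea);print(q,cv2.minAreaRect(c),d['extent'])
def pan(im,x0,y0,x1,y1,k,fn): cv2.imwrite(fn,np.clip(1.6*cv2.resize(im[y0:y1,x0:x1],None,fx=k,fy=k,interpolation=cv2.INTER_CUBIC).astype(float),0,255).astype(np.uint8))
pan(top,350,165,415,212,12,"pics/pinT.png"); pan(side,298,150,350,208,10,"pics/pinS.png")
pan(top,222,160,292,226,9,"pics/drT.png"); pan(side,250,233,336,309,7,"pics/drS.png")
E
```

```text
[[-0.    -0.974 -0.225]
 [ 0.    -0.225  0.974]
 [-1.    -0.     0.   ]]
grasp [ 0.1517586  -0.65768125  0.24562919]
top hub [0.5698 0.1604 0.06  ]
top hole [0.6113 0.159  0.06  ]
top pinhead [ 0.5872 -0.1206  0.078 ]
top spare [ 0.5715 -0.1891  0.056 ]
side hub [0.5666 0.1658 0.06  ]
side hole [0.61   0.1618 0.06  ]
wheel_hole side [(0.57, [272.2, 251.5]), (0.34, [321.5, 188.6])]
wheel_hole top []
pin side [(0.75, [287.4, 208.4]), (0.66, [285.9, 178.8]), (0.61, [316.4, 192.5]), (0.59, [286.7, 187.9])]
pin top [(0.47, [368.7, 152.4]), (0.45, [366.8, 188.9]), (0.43, [389.5, 147.3])]
spare side [(0.63, [328.0, 176.9])]
spare top [(0.53, [395.6, 192.5])]
drum side [(0.69, [294.0, 270.2])]
drum top [(0.71, [253.5, 193.5])]
stand side [(0.74, [334.5, 372.7]), (0.68, [322.2, 189.0])]
stand top []
stand ((381.6167297363281, 188.42666625976562), (53.14371109008789, 25.736263275146484), 12.875000953674316) [351.4, 171.3, 410.8, 209.1]
drum ((256.5097351074219, 194.0216827392578), (57.1397705078125, 58.075096130371094), 2.436648368835449) [226.3, 165.3, 292.4, 226.5]
wheel ((255.0, 193.0), (54.0, 52.0), 90.0) [230.6, 165.7, 280.4, 221.2]
```

View pics/pinT.png

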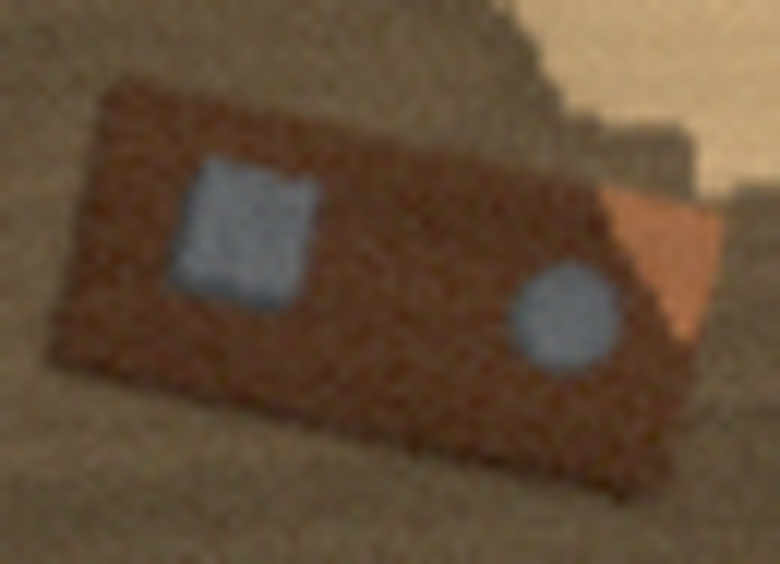

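View pics/pinS.png

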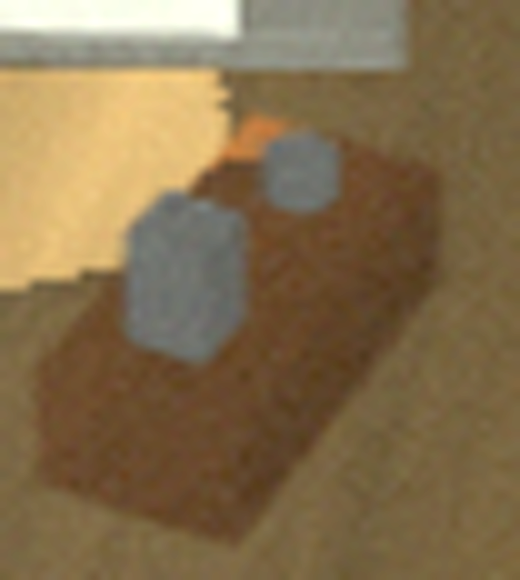

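View pics/drT.png

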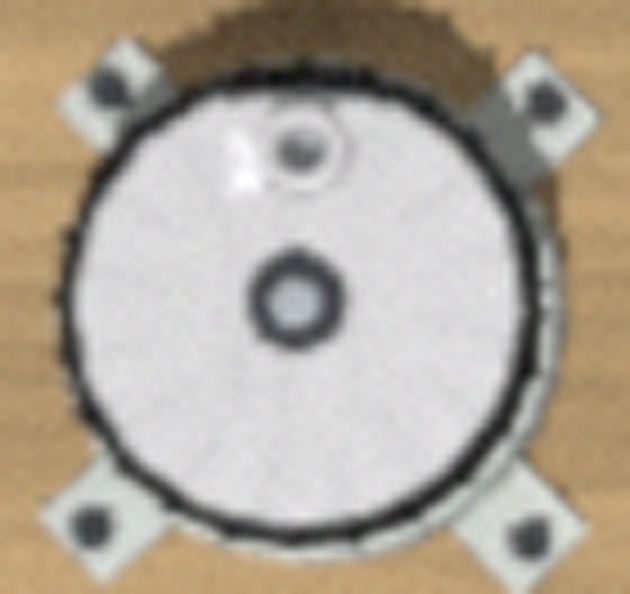

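View pics/drS.png

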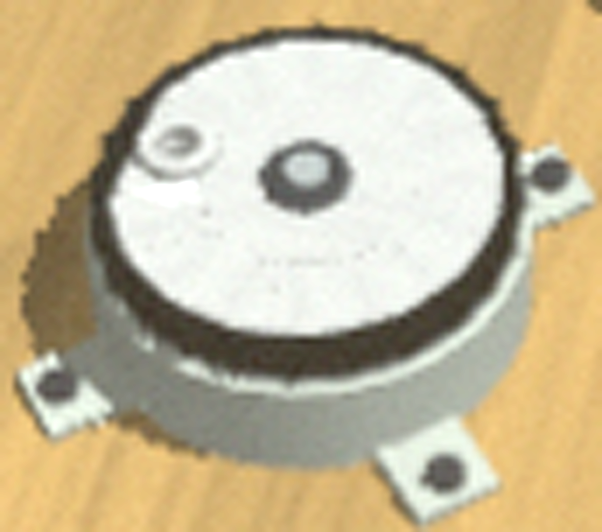

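```bash
python3 - <<'E'
from h import *
from scipy.optimize import least_squares
im={n:cv2.imread(f"pics/{n}0.png") for n in("top","side")}
for n,box in(("top",(224,160,290,226)),("side",(250,233,336,309))):
    g=cv2.cvtColor(im[n],cv2.COLOR_BGR2GRAY); x0,y0,x1,y1=box
    c=cv2.resize(g[y0:y1,x0:x1],None,fx=8,fy=8,interpolation=cv2.INTER_CUBIC)
    # radial edge search from hub: first strong white->dark edge beyond 0.04 m
    hub0=np.array([.569,.162]); pts=[]
    for it in range(2):
        pts=[]
        for a in np.arange(0,2*np.pi,.05):
            rr=np.arange(.050,.0655,.0003)
            uv=np.array([proj(n,[hub0[0]+r*np.cos(a),hub0[1]+r*np.sin(a),.0545]) for r in rr]).astype(np.float32)
            v=cv2.remap(g,uv[:,0].reshape(1,-1),uv[:,1].reshape(1,-1),cv2.INTER_LINEAR)[0].astype(float)
            v=cv2.GaussianBlur(v.reshape(1,-1),(9,1),2)[0]
            i=np.argmin(np.gradient(v))
            if 2<i<len(rr)-3: pts.append([hub0[0]+rr[i]*np.cos(a),hub0[1]+rr[i]*np.sin(a)])
        P=np.array(pts); r=least_squares(lambda p:np.hypot(P[:,0]-p[0],P[:,1]-p[1])-p[2],[*hub0,.06],loss='soft_l1',f_scale=.0005)
        hub0=r.x[:2]
    print(n,'disc',r.x.round(4),len(P),np.abs(r.fun).mean().round(5))
T=dict(hole=(254.9,176.0),hub=(254.4,192.9)); S=dict(hole=(274.9,252.7),hub=(293.4,256.7))
for k in T: print(k,atz("top",*T[k],.060).round(4),atz("side",*S[k],.060).round(4),tri(S[k],T[k]).round(4))
# pin head corner measures: top face corners in crop coords (12x, origin 350,165)
k=lambda x,y,s,ox,oy:((x+.5)/s-.5+ox,(y+.5)/s-.5+oy)
for c in[(208,155),(320,182),(300,300),(178,285)]: print('pinTopcorner',atz("top",*k(*c,12,350,165),.078).round(4))
for c in[(180,193),(245,208),(195,232),(128,222)]: print('pinSidecorner',atz("side",*k(*c,10,298,150),.078).round(4))
print('spare',atz("top",*k(567,318,12,350,165),.056), atz("side",*k(302,150,10,298,150),.056))
for c in[(105,80),(725,210),(640,500),(50,365)]: print('stand top',atz("top",*k(*c,12,350,165),.04).round(4))
E
```

```text
top disc [0.571  0.1615 0.0607] 126 0.00068
side disc [0.5688 0.1625 0.0602] 126 0.00063
hole [0.6128 0.16   0.06  ] [0.6111 0.1603 0.06  ] [0.6121 0.1599 0.0594]
hub [0.5713 0.1613 0.06  ] [0.5688 0.1625 0.06  ] [0.5704 0.1613 0.0585]
pinTopcorner [ 0.6039 -0.1124  0.078 ]
pinTopcorner [ 0.5982 -0.1349  0.078 ]
pinTopcorner [ 0.5744 -0.1304  0.078 ]
pinTopcorner [ 0.5777 -0.1058  0.078 ]
pinSidecorner [ 0.591  -0.1325  0.078 ]
pinSidecorner [ 0.5728 -0.1299  0.078 ]
pinSidecorner [ 0.5831 -0.1168  0.078 ]
pinSidecorner [ 0.6012 -0.1171  0.078 ]
spare [ 0.57188897 -0.18808058  0.056     ] [ 0.57009777 -0.18826931  0.056     ]
stand top [ 0.6241 -0.0954  0.04  ]
stand top [ 0.5954 -0.2246  0.04  ]
stand top [ 0.5351 -0.2053  0.04  ]
stand top [ 0.5647 -0.0829  0.04  ]
```

play_rows:
  steps:
    - {"gripper": 0.55,"ax": 0.5,"tz": 0.4}
    - {"gripper": 0.55,"ax": 0.97,"tz": 0.7}
    - {"gripper": 0.55,"ax": 0.97,"tz": 1}
    - {"gripper": 0.55,"ax": 0.97,"tz": 1}
    - {"gripper": 0.55,"ax": 0.97,"tz": 1}
    - {"gripper": 0.55,"tz": 1,"ty": -0.5}
    - {"gripper": 0.55,"tz": 1,"ty": -0.6}
    - {"gripper": 0.55,"tz": 1,"ty": -0.6}
    - {"gripper": 0.55,"tz": 1,"ty": -0.6}
    - {"gripper": 0.55,"tz": 1,"ty": -0.6}
    - {"gripper": 0.55,"tz": 1,"ty": -0.6}
    - {"gripper": 0.55,"tz": 1,"ty": -0.6}
    - {"gripper": 0.55,"tz": 1,"ty": -0.6}
    - {"gripper": 0.55,"tz": 1,"ty": -0.6}
    - {"gripper": 0.55,"tz": 1,"ty": -0.6}
    - {"gripper": 0.55,"tz": 1,"ty": -0.6}
    - {"gripper": 0.55,"tz": 1,"ty": -0.6}
    - {"gripper": 0.55,"tz": 1,"ty": -0.6}

```text
invalid input
```

```bash
cat >> h.py <<'E'
def goto(x,y,gz,head):
    """needed tool-frame shift units to bring the grasp point to x,y,gz, and turn to heading(deg) of jaw axis"""
    s,M=fr(); p=s['eef_pos']+M[:,0]*.159
    d=M.T@(np.array([x,y,gz])-p)/.025
    h=np.degrees(np.arctan2(M[1,2],M[0,2]))
    print('t',round(s['t'],2),'grasp',p.round(4),'head',h.round(2),'tilt',np.degrees(np.arccos(-M[2,0])).round(2),'F',s['force'].round(1),'w',s['width'].round(4),'| txyz',d.round(2),'ax',(-(head-h)/6).round(2), 'q',s['q'].round(2))
E
python3 -c "
from h import *
goto(.587,-.1205,.245,76.7)"
```

```text
Traceback (most recent call last):
  File "h.py", line 26, in goto
    print('t',round(s['t'],2),'grasp',p.round(4),'head',h.round(2),'tilt',np.degrees(np.arccos(-M[2,0])).round(2),'F',s['force'].round(1),'w',s['width'].round(4),'| txyz',d.round(2),'ax',(-(head-h)/6).round(2), 'q',s['q'].round(2))
                                                                                                                                              ^^^^^^^^^^^^^^^^
AttributeError: 'float' object has no attribute 'round'
```

```bash
sed -i "s/s\['width'\].round(4)/round(float(s['width']),4)/" h.py; python3 -c "
from h import *
goto(.587,-.1205,.245,76.7)"
```

```text
t 1.15 grasp [ 0.1518 -0.6577  0.2457] head 103.0 tilt 0.0 F [0.  0.2 0.2] w 0.0873 | txyz [  0.03 -21.8   17.02] ax 4.38 q [-1.06  0.36  0.01  0.   -1.22 -0.29]
```

play_rows:
  newtons: 20
  steps:
    - {"gripper": 0.55,"tx": 0,"ty": 0,"tz": 0.4,"ax": 0.5,"ay": 0,"az": 0}
    - {"gripper": 0.55,"tx": 0,"ty": 0,"tz": 0.7,"ax": 0.97,"ay": 0,"az": 0}
    - {"gripper": 0.55,"tx": 0,"ty": 0,"tz": 1,"ax": 0.97,"ay": 0,"az": 0}
    - {"gripper": 0.55,"tx": 0,"ty": 0,"tz": 1,"ax": 0.97,"ay": 0,"az": 0}
    - {"gripper": 0.55,"tx": 0,"ty": 0,"tz": 1,"ax": 0.97,"ay": 0,"az": 0}
    - {"gripper": 0.55,"tx": 0,"ty": -0.6,"tz": 1,"ax": 0,"ay": 0,"az": 0}
    - {"gripper": 0.55,"tx": 0,"ty": -0.6,"tz": 1,"ax": 0,"ay": 0,"az": 0}
    - {"gripper": 0.55,"tx": 0,"ty": -0.6,"tz": 1,"ax": 0,"ay": 0,"az": 0}
    - {"gripper": 0.55,"tx": 0,"ty": -0.6,"tz": 1,"ax": 0,"ay": 0,"az": 0}
    - {"gripper": 0.55,"tx": 0,"ty": -0.6,"tz": 1,"ax": 0,"ay": 0,"az": 0}
    - {"gripper": 0.55,"tx": 0,"ty": -0.6,"tz": 1,"ax": 0,"ay": 0,"az": 0}
    - {"gripper": 0.55,"tx": 0,"ty": -0.6,"tz": 1,"ax": 0,"ay": 0,"az": 0}
    - {"gripper": 0.55,"tx": 0,"ty": -0.6,"tz": 1,"ax": 0,"ay": 0,"az": 0}
    - {"gripper": 0.55,"tx": 0,"ty": -0.6,"tz": 1,"ax": 0,"ay": 0,"az": 0}
    - {"gripper": 0.55,"tx": 0,"ty": -0.6,"tz": 1,"ax": 0,"ay": 0,"az": 0}
    - {"gripper": 0.55,"tx": 0,"ty": -0.6,"tz": 1,"ax": 0,"ay": 0,"az": 0}
    - {"gripper": 0.55,"tx": 0,"ty": -0.6,"tz": 1,"ax": 0,"ay": 0,"az": 0}

```text
t: 2.57
eef_pos: [0.3935, -0.3042, 0.405]
ee_rot: [-1.66, 1.57, -0.321]
force: [-0.0, -0.2, -0.2]
width: 0.0483
```

```bash
python3 -c "
from h import *
goto(.587,-.1205,.245,76.7)"
```

```text
t 2.57 grasp [ 0.3936 -0.3042  0.246 ] head 76.72 tilt 0.04 F [-0.  -0.2 -0.2] w 0.0483 | txyz [ 0.04 -5.84  8.93] ax 0.0 q [-0.26  0.06 -0.37  0.   -1.14 -1.54]
```

play_rows:
  steps:
    - {"gripper": 0.55,"tx": 0,"ty": -0.7,"tz": 1,"ax": 0,"ay": 0,"az": 0}
    - {"gripper": 0.55,"tx": 0,"ty": -0.7,"tz": 1,"ax": 0,"ay": 0,"az": 0}
    - {"gripper": 0.55,"tx": 0,"ty": -0.7,"tz": 1,"ax": 0,"ay": 0,"az": 0}
    - {"gripper": 0.55,"tx": 0,"ty": -0.7,"tz": 1,"ax": 0,"ay": 0,"az": 0}
    - {"gripper": 0.55,"tx": 0,"ty": -0.7,"tz": 1,"ax": 0,"ay": 0,"az": 0}
    - {"gripper": 0.55,"tx": 0,"ty": -0.7,"tz": 1,"ax": 0,"ay": 0,"az": 0}
    - {"gripper": 0.55,"tx": 0.5,"ty": -0.7,"tz": 1,"ax": 0,"ay": 0,"az": 0}
    - {"gripper": 0.55,"tx": 0.8,"ty": -0.64,"tz": 1,"ax": 0,"ay": 0,"az": 0}
    - {"gripper": 0.55,"tx": 0.9,"ty": -0.3,"tz": 0.65,"ax": 0,"ay": 0,"az": 0}
    - {"gripper": 0.55,"tx": 0.8,"ty": 0,"tz": 0.28,"ax": 0,"ay": 0,"az": 0}
    - {"gripper": 0.55,"tx": 0.6,"ty": 0,"tz": 0,"ax": 0,"ay": 0,"az": 0}
    - {"gripper": 0.55,"tx": 0,"ty": 0,"tz": 0,"ax": 0,"ay": 0,"az": 0}

```text
t: 3.57
eef_pos: [0.5853, -0.1209, 0.3111]
ee_rot: [1.768, 1.565, 3.108]
force: [-1.0, -0.3, -0.1]
width: 0.0481
```

```bash
python3 - <<'E'
from h import *
goto(.587,-.1205,.067,76.7)
for n,b in(("side",(260,100,400,240)),("top",(330,140,430,220))):
    im=optics.grab_frame(n)[:,:,::-1]; x0,y0,x1,y1=b; c=cv2.resize(im[y0:y1,x0:x1],None,fx=4,fy=4,interpolation=cv2.INTER_CUBIC); cv2.imwrite(f"pics/a_{n}.png",c)
E
```

```text
t 3.57 grasp [ 0.5844 -0.1209  0.1521] head 76.75 tilt 0.33 F [-1.  -0.3 -0.1] w 0.0481 | txyz [ 3.4  -0.12  0.04] ax 0.01 q [ 0.12  0.31 -0.29 -0.   -0.98 -1.92]
```

View pics/a_side.png

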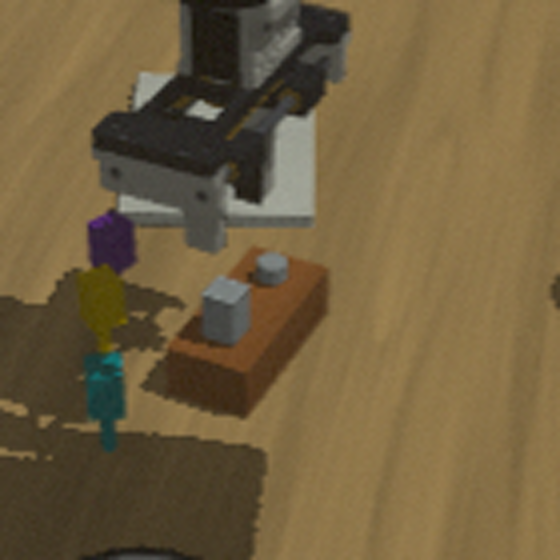

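View pics/a_top.png

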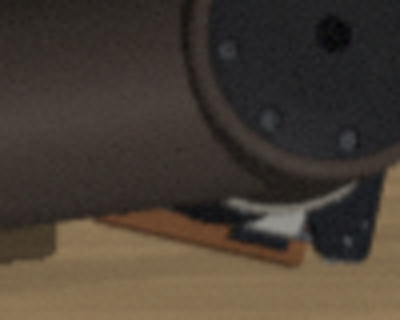

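```bash
python3 - <<'E'
from h import *
print(atz("side",316.3,171.9,.078))
print(proj("side",[.587,-.1205,.078]), proj("side",[.587,-.1205,.042]))
E
```

```text
[ 0.58590658 -0.11991652  0.078     ]
[315.94539903 171.71363132] [316.09234435 182.53741333]
```

play_rows:
  steps:
    - {"gripper": 0.55,"tx": 0.6,"ty": -0.12,"tz": 0.04,"ax": 0,"ay": 0,"az": 0}
    - {"gripper": 0.55,"tx": 0.7,"ty": 0,"tz": 0,"ax": 0,"ay": 0,"az": 0}
    - {"gripper": 0.55,"tx": 0.7,"ty": 0,"tz": 0,"ax": 0,"ay": 0,"az": 0}
    - {"gripper": 0.55,"tx": 0.5,"ty": 0,"tz": 0,"ax": 0,"ay": 0,"az": 0}
    - {"gripper": 0.55,"tx": 0.3,"ty": 0,"tz": 0,"ax": 0,"ay": 0,"az": 0}
    - {"gripper": 0.55,"tx": 0,"ty": 0,"tz": 0,"ax": 0,"ay": 0,"az": 0}
    - {"gripper": 0.55,"tx": 0,"ty": 0,"tz": 0,"ax": 0,"ay": 0,"az": 0}

```text
t: 4.25
eef_pos: [0.5897, -0.1217, 0.2458]
ee_rot: [-1.492, 1.57, -0.153]
force: [-0.6, -0.1, 0.4]
width: 0.0482
```

```bash
python3 - <<'E'
from h import *
goto(.587,-.1205,.067,76.7)
im=optics.grab_frame("side")[:,:,::-1]; c=cv2.resize(im[100:230,260:400],None,fx=5,fy=5,interpolation=cv2.INTER_CUBIC)[:600]; cv2.imwrite("pics/b_side.png",c)
E
```

```text
t 4.25 grasp [ 0.5899 -0.1217  0.0868] head 76.71 tilt 0.07 F [-0.6 -0.1  0.4] w 0.0482 | txyz [0.79 0.12 0.02] ax 0.0 q [ 0.12  0.39 -0.35  0.   -0.84 -1.92]
```

View pics/b_side.png

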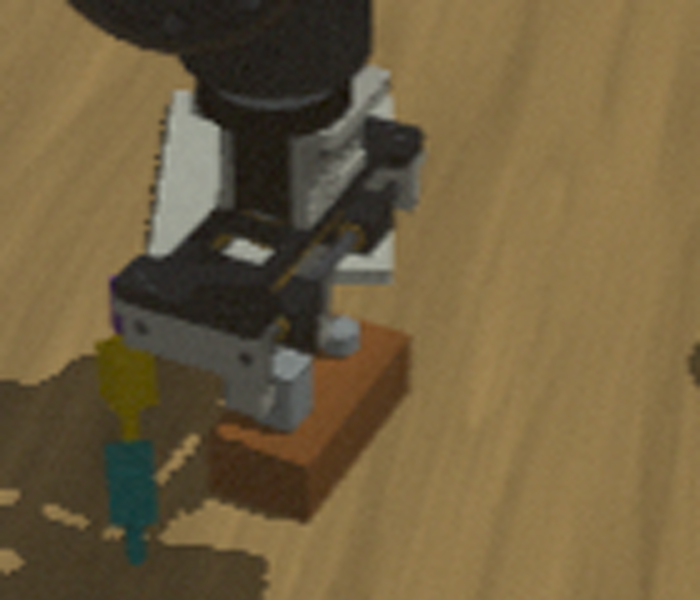

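play_rows:
  steps:
    - {"gripper": 0.55,"tx": 0.35,"ty": 0.12,"tz": 0.02,"ax": 0,"ay": 0,"az": 0}
    - {"gripper": 0.55,"tx": 0.4,"ty": 0,"tz": 0,"ax": 0,"ay": 0,"az": 0}
    - {"gripper": 0.55,"tx": 0,"ty": 0,"tz": 0,"ax": 0,"ay": 0,"az": 0}
    - {"gripper": 0.55,"tx": 0,"ty": 0,"tz": 0,"ax": 0,"ay": 0,"az": 0}

```text
t: 4.63
eef_pos: [0.5861, -0.1202, 0.2252]
ee_rot: [1.896, 1.569, -3.048]
force: [-0.3, -0.0, 0.0]
width: 0.0484
```

```bash
python3 - <<'E'
from h import *
goto(.587,-.1205,.067,76.7)
im=optics.grab_frame("side")[:,:,::-1]; c=cv2.resize(im[100:230,260:400],None,fx=5,fy=5,interpolation=cv2.INTER_CUBIC)[:600]; cv2.imwrite("pics/c_side.png",c)
E
```

```text
t 4.63 grasp [ 0.5859 -0.1202  0.0662] head 76.72 tilt 0.09 F [-0.3 -0.   0. ] w 0.0484 | txyz [-0.03 -0.05 -0.  ] ax 0.0 q [ 0.12  0.41 -0.37 -0.   -0.79 -1.93]
```

View pics/c_side.png

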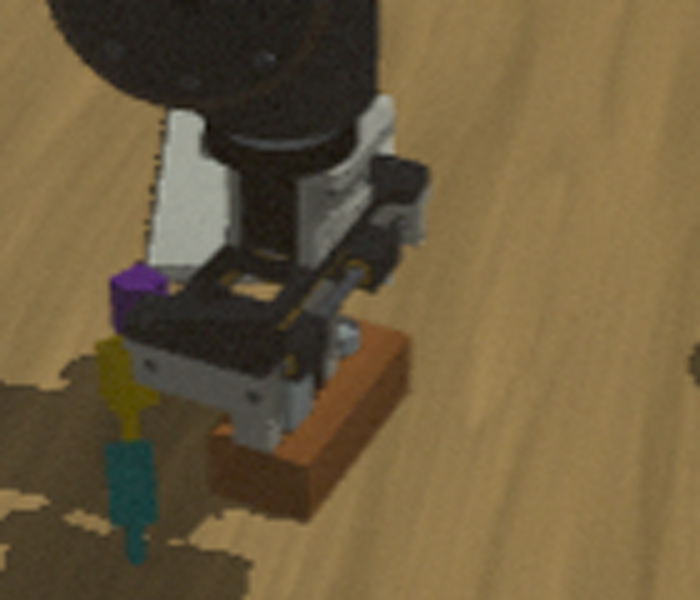

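play_rows:
  newtons: 25
  steps:
    - {"gripper": 0.4,"tx": 0,"ty": -0.02,"tz": 0,"ax": 0,"ay": 0,"az": 0}
    - {"gripper": 0.3,"tx": 0,"ty": 0,"tz": 0,"ax": 0,"ay": 0,"az": 0}
    - {"gripper": 0.2,"tx": 0,"ty": 0,"tz": 0,"ax": 0,"ay": 0,"az": 0}
    - {"gripper": 0.1,"tx": 0,"ty": 0,"tz": 0,"ax": 0,"ay": 0,"az": 0}
    - {"gripper": 0.1,"tx": 0,"ty": 0,"tz": 0,"ax": 0,"ay": 0,"az": 0}
    - {"gripper": 0.1,"tx": 0,"ty": 0,"tz": 0,"ax": 0,"ay": 0,"az": 0}

```text
t: 5.18
eef_pos: [0.587, -0.1203, 0.2261]
ee_rot: [-0.837, 1.571, 0.502]
force: [-1.1, 0.9, 1.2]
width: 0.0239
```

```bash
python3 - <<'E'
from h import *
goto(.587,-.1205,.067,76.7)
E
```

```text
t 5.18 grasp [ 0.587  -0.1203  0.0671] head 76.71 tilt 0.01 F [-1.1  0.9  1.2] w 0.0239 | txyz [ 0.   -0.   -0.01] ax 0.0 q [ 0.12  0.41 -0.37 -0.   -0.79 -1.93]
```

play_rows:
  steps:
    - {"gripper": 0.1,"tx": -0.2,"ty": 0,"tz": 0,"ax": 0,"ay": 0,"az": 0}
    - {"gripper": 0.1,"tx": -0.4,"ty": 0,"tz": 0,"ax": 0,"ay": 0,"az": 0}
    - {"gripper": 0.1,"tx": -0.6,"ty": 0,"tz": 0,"ax": 0,"ay": 0,"az": 0}
    - {"gripper": 0.1,"tx": -0.8,"ty": 0,"tz": 0,"ax": 0,"ay": 0,"az": 0}
    - {"gripper": 0.1,"tx": -0.8,"ty": 0,"tz": 0,"ax": 0,"ay": 0,"az": 0}
    - {"gripper": 0.1,"tx": -0.8,"ty": 0,"tz": 0,"ax": 0,"ay": 0,"az": 0}
    - {"gripper": 0.1,"tx": -0.2,"ty": 0,"tz": 0,"ax": 0,"ay": 0,"az": 0}
    - {"gripper": 0.1,"tx": 0,"ty": 0,"tz": 0,"ax": 0,"ay": 0,"az": 0}

```text
t: 5.85
eef_pos: [0.5874, -0.1203, 0.3234]
ee_rot: [-1.266, 1.567, 0.073]
force: [0.4, -0.9, -1.6]
width: 0.024
```

```bash
python3 - <<'E'
from h import *
goto(.612,.160,.150,87.5)
im=optics.grab_frame("side")[:,:,::-1]; c=cv2.resize(im[100:230,260:400],None,fx=5,fy=5,interpolation=cv2.INTER_CUBIC)[:600]; cv2.imwrite("pics/d_side.png",c)
E
```

```text
t 5.85 grasp [ 0.588  -0.1203  0.1644] head 76.72 tilt 0.24 F [ 0.4 -0.9 -1.6] w 0.024 | txyz [ 0.58  1.64 11.13] ax -1.8 q [ 0.12  0.3  -0.27  0.   -1.   -1.93]
```

View pics/d_side.png

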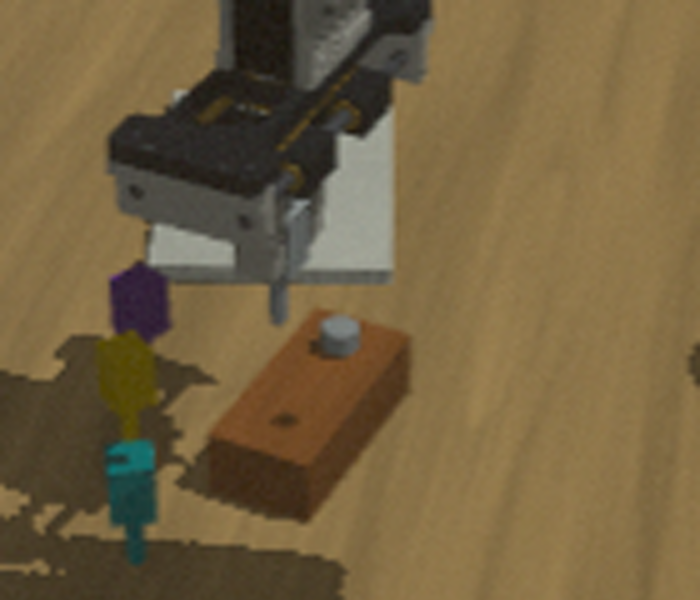

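play_rows:
  steps:
    - {"gripper": 0.1,"tx": 0,"ty": 0.1,"tz": 0.4,"ax": 0,"ay": 0,"az": 0}
    - {"gripper": 0.1,"tx": 0,"ty": 0.1,"tz": 0.8,"ax": 0,"ay": 0,"az": 0}
    - {"gripper": 0.1,"tx": 0,"ty": 0.2,"tz": 1,"ax": 0,"ay": 0,"az": 0}
    - {"gripper": 0.1,"tx": 0,"ty": 0.2,"tz": 1,"ax": 0,"ay": 0,"az": 0}
    - {"gripper": 0.1,"tx": 0,"ty": 0.2,"tz": 1,"ax": 0,"ay": 0,"az": 0}
    - {"gripper": 0.1,"tx": 0,"ty": 0.2,"tz": 1,"ax": 0,"ay": 0,"az": 0}
    - {"gripper": 0.1,"tx": 0,"ty": 0.2,"tz": 1,"ax": 0,"ay": 0,"az": 0}
    - {"gripper": 0.1,"tx": 0,"ty": 0.2,"tz": 1,"ax": 0,"ay": 0,"az": 0}
    - {"gripper": 0.1,"tx": 0,"ty": 0.14,"tz": 1,"ax": 0,"ay": 0,"az": 0}
    - {"gripper": 0.1,"tx": 0,"ty": 0.1,"tz": 1,"ax": 0,"ay": 0,"az": 0}
    - {"gripper": 0.1,"tx": 0,"ty": 0,"tz": 1,"ax": -0.2,"ay": 0,"az": 0}
    - {"gripper": 0.1,"tx": 0,"ty": 0,"tz": 0.63,"ax": -0.8,"ay": 0,"az": 0}
    - {"gripper": 0.1,"tx": 0,"ty": 0,"tz": 0.3,"ax": -0.8,"ay": 0,"az": 0}
    - {"gripper": 0.1,"tx": 0,"ty": 0,"tz": 0,"ax": 0,"ay": 0,"az": 0}
    - {"gripper": 0.1,"tx": 0,"ty": 0,"tz": 0,"ax": 0,"ay": 0,"az": 0}
    - {"gripper": 0.1,"tx": 0,"ty": 0,"tz": 0,"ax": 0,"ay": 0,"az": 0}

```text
t: 7.23
eef_pos: [0.6095, 0.1598, 0.32]
ee_rot: [2.094, 1.569, -2.664]
force: [0.4, -0.4, -1.9]
width: 0.024
```

```bash
cat > shot.py <<'E'
import sys
from h import *
fn=sys.argv[1]; b=[int(v) for v in sys.argv[2:6]]; k=float(sys.argv[6]); n=sys.argv[7] if len(sys.argv)>7 else "side"
im=optics.grab_frame(n)[:,:,::-1]; cv2.imwrite(f"pics/{fn}_full.png",im)
cv2.imwrite(f"pics/{fn}.png",cv2.resize(im[b[1]:b[3],b[0]:b[2]],None,fx=k,fy=k,interpolation=cv2.INTER_CUBIC))
E
python3 -c "
from h import *
goto(.612,.160,.150,87.5)"; python3 shot.py e 235 170 345 310 4; python3 shot.py etop 200 100 320 240 4 top
```

```text
t 7.23 grasp [0.6092 0.1596 0.161 ] head 87.35 tilt 0.1 F [ 0.4 -0.4 -1.9] w 0.024 | txyz [ 0.44 -0.11  0.02] ax -0.02 q [ 0.57  0.35 -0.2  -0.   -1.02 -2.18]
```

View pics/e.png

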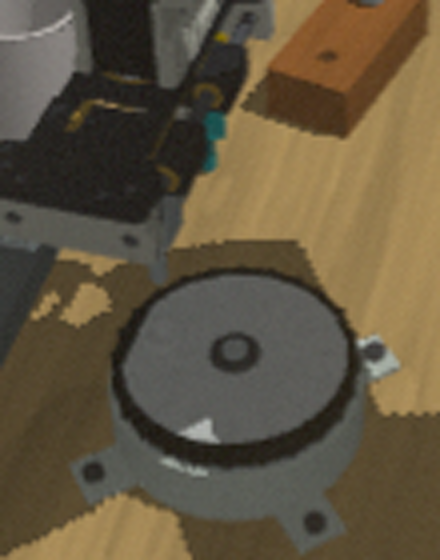

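View pics/etop.png

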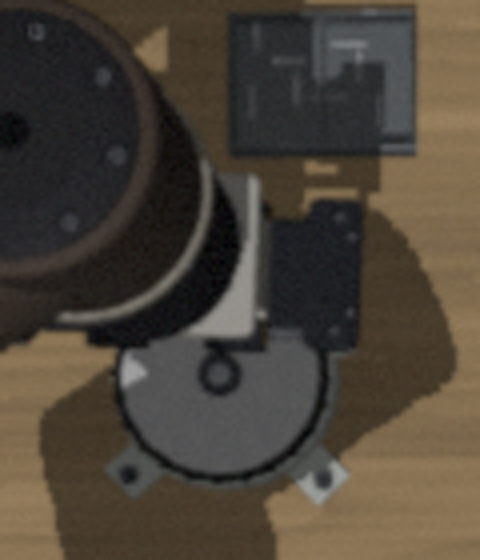

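```bash
python3 - <<'E'
from h import *
g=np.array([.6092,.1596,.161])
for z in(-.0611,-.0251,.0109): print(z,proj("side",g+[0,0,z]), (proj("side",g+[0,0,z])-[235,170]+.5)*4)
print('hole',(proj("side",[.612,.160,.06])-[235,170]+.5)*4)
im=cv2.imread("pics/e_full.png")[205:262,245:310]
cv2.imwrite("pics/e2.png",np.clip(cv2.resize(im,None,fx=10,fy=10,interpolation=cv2.INTER_CUBIC)*2.0,0,255).astype(np.uint8))
E
```

```text
-0.0611 [274.4842396  239.75556776] [159.93695839 281.02227103]
-0.0251 [273.18578283 227.49795999] [154.74313133 231.99183994]
0.0109 [271.82088244 214.56810413] [149.28352975 180.2724165 ]
hole [160.24803329 332.13450615]
```

View pics/e2.png

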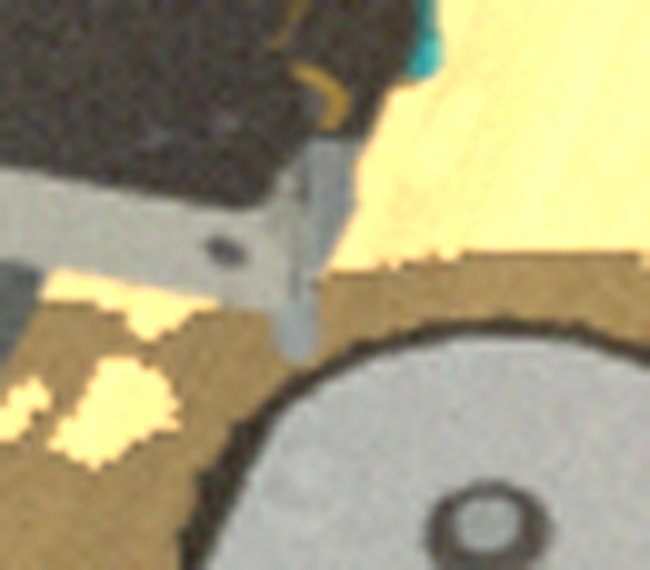

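play_rows:
  steps:
    - {"gripper": 0.1,"tx": 0.3,"ty": -0.09,"tz": 0,"ax": 0,"ay": 0,"az": 0}
    - {"gripper": 0.1,"tx": 0.5,"ty": 0,"tz": 0,"ax": 0,"ay": 0,"az": 0}
    - {"gripper": 0.1,"tx": 0.4,"ty": 0,"tz": 0,"ax": 0,"ay": 0,"az": 0}
    - {"gripper": 0.1,"tx": 0.2,"ty": 0,"tz": 0,"ax": 0,"ay": 0,"az": 0}
    - {"gripper": 0.1,"tx": 0,"ty": 0,"tz": 0,"ax": 0,"ay": 0,"az": 0}
    - {"gripper": 0.1,"tx": 0,"ty": 0,"tz": 0,"ax": 0,"ay": 0,"az": 0}
    - {"gripper": 0.1,"tx": 0,"ty": 0,"tz": 0,"ax": 0,"ay": 0,"az": 0}

```text
t: 7.92
eef_pos: [0.6124, 0.16, 0.2863]
ee_rot: [-1.329, 1.57, 0.198]
force: [-0.7, -0.1, -0.9]
width: 0.0239
```

```bash
python3 -c "
from h import *
goto(.6115,.160,.1211,87.5)
print(proj('side',[.6115,.160,.06]))"; python3 shot.py f 245 215 315 275 10
```

```text
t 7.92 grasp [0.6125 0.1601 0.1273] head 87.51 tilt 0.03 F [-0.7 -0.1 -0.9] w 0.0239 | txyz [ 0.25  0.04 -0.  ] ax 0.0 q [ 0.56  0.39 -0.24  0.   -0.95 -2.18]
[274.78215287 252.57178874]
```

View pics/f.png

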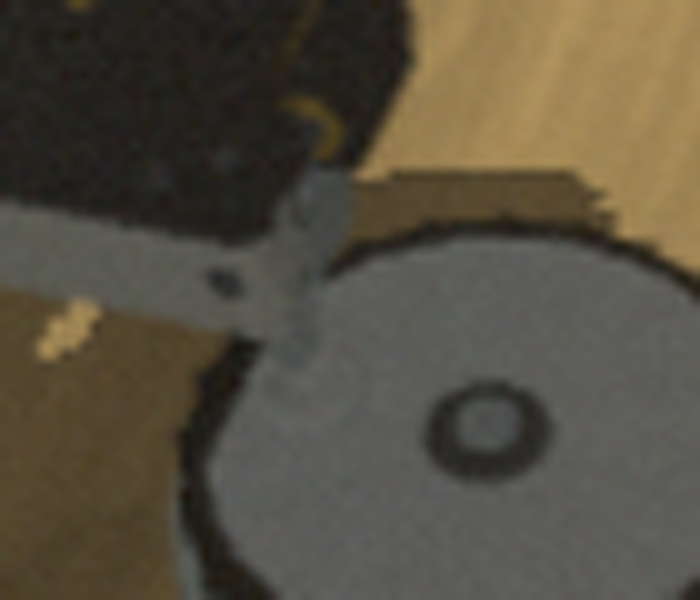

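play_rows:
  steps:
    - {"gripper": 0.1,"tx": 0.1,"ty": 0.02,"tz": 0,"ax": 0,"ay": 0,"az": 0}
    - {"gripper": 0.1,"tx": 0.1,"ty": 0,"tz": 0,"ax": 0,"ay": 0,"az": 0}
    - {"gripper": 0.1,"tx": 0.1,"ty": 0,"tz": 0,"ax": 0,"ay": 0,"az": 0}
    - {"gripper": 0.1,"tx": 0.05,"ty": 0,"tz": 0,"ax": 0,"ay": 0,"az": 0}
    - {"gripper": 0.1,"tx": 0,"ty": 0,"tz": 0,"ax": 0,"ay": 0,"az": 0}

```text
t: 8.38
eef_pos: [0.6115, 0.16, 0.2767]
ee_rot: [2.057, 1.57, -2.699]
force: [-0.7, -0.7, -1.3]
width: 0.0239
```

```bash
python3 -c "
from h import *
goto(.6115,.160,.1211,87.5)"; python3 shot.py g 245 215 315 275 10
```

```text
t 8.38 grasp [0.6114 0.1599 0.1177] head 87.51 tilt 0.04 F [-0.7 -0.7 -1.3] w 0.0239 | txyz [-0.14 -0.    0.  ] ax 0.0 q [ 0.56  0.39 -0.25 -0.   -0.93 -2.18]
```

View pics/g.png

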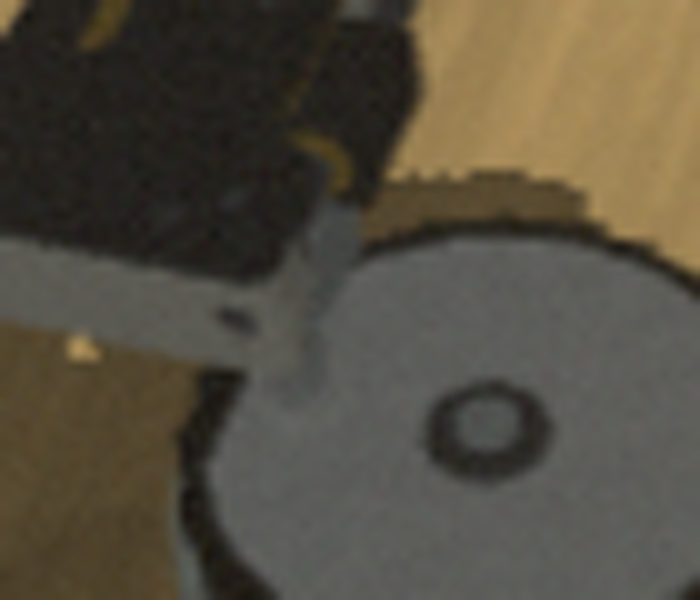

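play_rows:
  steps:
    - {"gripper": 0.1,"tx": 0.06,"ty": 0,"tz": 0,"ax": 0,"ay": 0,"az": 0}
    - {"gripper": 0.1,"tx": 0.06,"ty": 0,"tz": 0,"ax": 0,"ay": 0,"az": 0}
    - {"gripper": 0.1,"tx": 0.06,"ty": 0,"tz": 0,"ax": 0,"ay": 0,"az": 0}
    - {"gripper": 0.1,"tx": 0,"ty": 0,"tz": 0,"ax": 0,"ay": 0,"az": 0}

```text
t: 8.77
eef_pos: [0.6115, 0.16, 0.2723]
ee_rot: [1.977, 1.57, -2.779]
force: [-0.3, 0.4, -2.3]
width: 0.024
```

play_rows:
  steps:
    - {"gripper": 0.1,"tx": 0.06,"ty": 0,"tz": 0,"ax": 0,"ay": 0,"az": 0}
    - {"gripper": 0.1,"tx": 0.06,"ty": 0,"tz": 0,"ax": 0,"ay": 0,"az": 0}
    - {"gripper": 0.1,"tx": 0.06,"ty": 0,"tz": 0,"ax": 0,"ay": 0,"az": 0}
    - {"gripper": 0.1,"tx": 0,"ty": 0,"tz": 0,"ax": 0,"ay": 0,"az": 0}

```text
t: 9.1
eef_pos: [0.6116, 0.16, 0.2677]
ee_rot: [1.993, 1.57, -2.763]
force: [-0.6, -0.9, -1.6]
width: 0.0241
```

```bash
python3 -c "
from h import *
goto(.6115,.160,.1011,87.5); print(telemetry.get_state()['moment'])"
```

```text
t 9.1 grasp [0.6115 0.1599 0.1087] head 87.51 tilt 0.03 F [-0.6 -0.9 -1.6] w 0.0241 | txyz [ 0.31 -0.    0.  ] ax 0.0 q [ 0.56  0.4  -0.26 -0.   -0.91 -2.18]
[-0.03470303 -0.02213425 -0.00685922]
```

play_rows:
  steps:
    - {"gripper": 0.1,"tx": 0.06,"ty": 0,"tz": 0,"ax": 0,"ay": 0,"az": 0}
    - {"gripper": 0.1,"tx": 0.06,"ty": 0,"tz": 0,"ax": 0,"ay": 0,"az": 0}
    - {"gripper": 0.1,"tx": 0.06,"ty": 0,"tz": 0,"ax": 0,"ay": 0,"az": 0}
    - {"gripper": 0.1,"tx": 0.04,"ty": 0,"tz": 0,"ax": 0,"ay": 0,"az": 0}
    - {"gripper": 0.1,"tx": 0,"ty": 0,"tz": 0,"ax": 0,"ay": 0,"az": 0}

```text
t: 9.52
eef_pos: [0.6116, 0.16, 0.2623]
ee_rot: [2.032, 1.57, -2.724]
force: [0.5, -0.8, -2.0]
width: 0.0238
```

play_rows:
  steps:
    - {"gripper": 0.1,"tx": 0.03,"ty": 0,"tz": 0,"ax": 0,"ay": 0,"az": 0}
    - {"gripper": 0.1,"tx": 0.03,"ty": 0,"tz": 0,"ax": 0,"ay": 0,"az": 0}
    - {"gripper": 0.1,"tx": 0,"ty": 0,"tz": 0,"ax": 0,"ay": 0,"az": 0}

```text
t: 9.77
eef_pos: [0.6116, 0.16, 0.261]
ee_rot: [1.97, 1.571, -2.786]
force: [0.1, 0.2, -1.1]
width: 0.0239
```

play_rows:
  steps:
    - {"gripper": 0.1,"tx": 0.02,"ty": 0,"tz": 0,"ax": 0,"ay": 0,"az": 0}
    - {"gripper": 0.1,"tx": 0.02,"ty": 0,"tz": 0,"ax": 0,"ay": 0,"az": 0}
    - {"gripper": 0.1,"tx": 0,"ty": 0,"tz": 0,"ax": 0,"ay": 0,"az": 0}

```text
t: 10.02
eef_pos: [0.6117, 0.16, 0.2602]
ee_rot: [-1.3, 1.571, 0.227]
force: [1.2, 0.6, -0.9]
width: 0.0239
```

play_rows:
  steps:
    - {"gripper": 0.1,"tx": 0.02,"ty": 0,"tz": 0,"ax": 0,"ay": 0,"az": 0}
    - {"gripper": 0.1,"tx": 0.02,"ty": 0,"tz": 0,"ax": 0,"ay": 0,"az": 0}
    - {"gripper": 0.1,"tx": 0,"ty": 0,"tz": 0,"ax": 0,"ay": 0,"az": 0}

```text
t: 10.27
eef_pos: [0.6118, 0.16, 0.26]
ee_rot: [-1.51, 1.57, 0.018]
force: [-2.1, 0.3, 4.1]
width: 0.0238
```

play_rows:
  steps:
    - {"gripper": 0.1,"tx": 0.02,"ty": 0,"tz": 0,"ax": 0,"ay": 0,"az": 0}
    - {"gripper": 0.1,"tx": 0,"ty": 0,"tz": 0,"ax": 0,"ay": 0,"az": 0}
    - {"gripper": 0.1,"tx": 0,"ty": 0,"tz": 0,"ax": 0,"ay": 0,"az": 0}

```text
t: 10.52
eef_pos: [0.6119, 0.16, 0.2599]
ee_rot: [-1.496, 1.57, 0.032]
force: [-2.7, -0.9, 6.6]
width: 0.0242
```

play_rows:
  steps:
    - {"gripper": 0.1,"tx": -0.09,"ty": 0,"tz": 0,"ax": 0,"ay": 0,"az": 0}
    - {"gripper": 0.1,"tx": 0,"ty": 0,"tz": 0,"ax": 0,"ay": 0,"az": 0}
    - {"gripper": 0.1,"tx": 0,"ty": 0,"tz": 0,"ax": 0,"ay": 0,"az": 0}

```text
t: 10.77
eef_pos: [0.6116, 0.16, 0.2608]
ee_rot: [0.02, 1.571, 1.548]
force: [0.0, -0.4, -0.9]
width: 0.0237
```

play_rows:
  steps:
    - {"gripper": 0.1,"tx": 0,"ty": 0.0023,"tz": 0.088,"ax": -0.5,"ay": 0,"az": 0}
    - {"gripper": 0.1,"tx": 0,"ty": 0.0023,"tz": 0.088,"ax": -0.5,"ay": 0,"az": 0}
    - {"gripper": 0.1,"tx": 0,"ty": 0.0023,"tz": 0.088,"ax": -0.5,"ay": 0,"az": 0}
    - {"gripper": 0.1,"tx": 0,"ty": 0,"tz": 0,"ax": 0,"ay": 0,"az": 0}
    - {"gripper": 0.1,"tx": 0,"ty": 0,"tz": 0,"ax": 0,"ay": 0,"az": 0}

```text
t: 11.18
eef_pos: [0.6113, 0.1664, 0.2606]
ee_rot: [2.128, 1.57, -2.472]
force: [-0.5, -1.2, -0.8]
width: 0.0237
```

```bash
cat >> h.py <<'E'
def wheel(c=(.570,.162)):
    s,M=fr(); p=s['eef_pos']+M[:,0]*.159; F=s['force']
    d=p[:2]-np.array(c); r=np.hypot(*d); e=d/r; t=np.array([-e[1],e[0]])
    h=np.degrees(np.arctan2(M[1,2],M[0,2]))
    print('t',round(s['t'],2),'ang',np.degrees(np.arctan2(d[1],d[0])).round(2),'head-90',round(h-90,2),'r',r.round(4),'p',p.round(4),'tip z',(p[2]-.0611).round(4),'Frad',(F[:2]@e).round(1),'Ftan',(F[:2]@t).round(1),'Fz',F[2].round(1),'w',round(float(s['width']),4))
E
python3 -c "
from h import *
wheel()"; python3 shot.py i 225 215 315 285 7
```

```text
t 11.18 ang 6.0 head-90 6.43 r 0.0414 p [0.6112 0.1663 0.1016] tip z 0.0405 Frad -0.6 Ftan -1.2 Fz -0.8 w 0.0237
```

View pics/i.png

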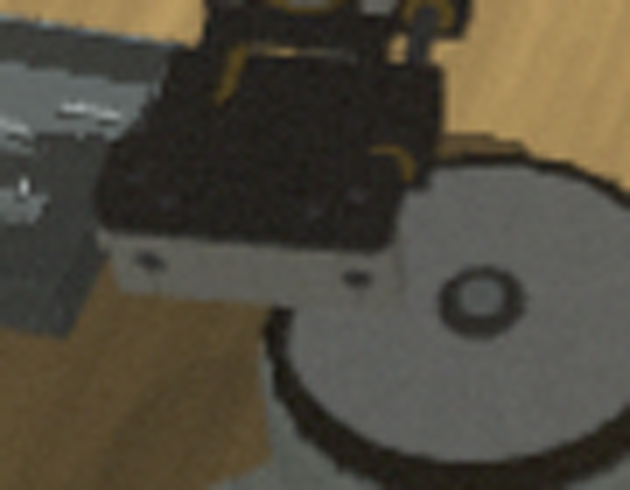

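play_rows:
  steps:
    - {"gripper": 0.1,"tx": -0.02,"ty": 0.0023,"tz": 0.088,"ax": -0.5,"ay": 0,"az": 0}
    - {"gripper": 0.1,"tx": 0,"ty": 0.0023,"tz": 0.088,"ax": -0.5,"ay": 0,"az": 0}
    - {"gripper": 0.1,"tx": 0,"ty": 0.0023,"tz": 0.088,"ax": -0.5,"ay": 0,"az": 0}
    - {"gripper": 0.1,"tx": 0,"ty": 0,"tz": 0,"ax": 0,"ay": 0,"az": 0}
    - {"gripper": 0.1,"tx": 0,"ty": 0,"tz": 0,"ax": 0,"ay": 0,"az": 0}

```text
t: 11.65
eef_pos: [0.6099, 0.1728, 0.261]
ee_rot: [1.806, 1.57, -2.638]
force: [-0.5, -1.8, -2.8]
width: 0.024
```

```bash
python3 -c "
from h import *
wheel()"
```

```text
t 11.65 ang 15.06 head-90 15.36 r 0.0412 p [0.6098 0.1727 0.102 ] tip z 0.0409 Frad -0.9 Ftan -1.6 Fz -2.8 w 0.024
```

play_rows:
  steps:
    - {"gripper": 0.1,"tx": 0,"ty": 0.0023,"tz": 0.088,"ax": -0.5,"ay": 0,"az": 0}
    - {"gripper": 0.1,"tx": 0,"ty": 0.0023,"tz": 0.088,"ax": -0.5,"ay": 0,"az": 0}
    - {"gripper": 0.1,"tx": 0,"ty": 0.0023,"tz": 0.088,"ax": -0.5,"ay": 0,"az": 0}
    - {"gripper": 0.1,"tx": 0,"ty": 0,"tz": 0,"ax": 0,"ay": 0,"az": 0}
    - {"gripper": 0.1,"tx": 0,"ty": 0,"tz": 0,"ax": 0,"ay": 0,"az": 0}

```text
t: 12.07
eef_pos: [0.6077, 0.1789, 0.261]
ee_rot: [1.653, 1.57, -2.635]
force: [-1.7, -2.9, -3.1]
width: 0.0239
```

```bash
python3 -c "
from h import *
wheel()"
```

```text
t 12.07 ang 24.18 head-90 24.32 r 0.0411 p [0.6075 0.1788 0.102 ] tip z 0.0409 Frad -2.8 Ftan -1.9 Fz -3.1 w 0.0239
```

play_rows:
  steps:
    - {"gripper": 0.1,"tx": 0,"ty": 0.02,"tz": 0.088,"ax": -0.5,"ay": 0,"az": 0}
    - {"gripper": 0.1,"tx": 0,"ty": 0.01,"tz": 0.05,"ax": -0.3,"ay": 0,"az": 0}
    - {"gripper": 0.1,"tx": 0,"ty": 0,"tz": 0,"ax": 0,"ay": 0,"az": 0}
    - {"gripper": 0.1,"tx": 0,"ty": 0,"tz": 0,"ax": 0,"ay": 0,"az": 0}

```text
t: 12.4
eef_pos: [0.6058, 0.1819, 0.2613]
ee_rot: [1.562, 1.571, -2.642]
force: [0.8, -3.2, -3.9]
width: 0.0235
```

```bash
python3 -c "
from h import *
wheel()"
```

```text
t 12.4 ang 29.1 head-90 29.14 r 0.0409 p [0.6057 0.1819 0.1023] tip z 0.0412 Frad -0.8 Ftan -3.2 Fz -3.9 w 0.0235
```

play_rows:
  steps:
    - {"gripper": 0.1,"tx": 0.04,"ty": 0,"tz": 0,"ax": 0,"ay": 0,"az": 0}
    - {"gripper": 0.1,"tx": 0.04,"ty": 0,"tz": 0,"ax": 0,"ay": 0,"az": 0}
    - {"gripper": 0.1,"tx": 0,"ty": 0,"tz": 0,"ax": 0,"ay": 0,"az": 0}
    - {"gripper": 0.1,"tx": 0,"ty": 0,"tz": 0,"ax": 0,"ay": 0,"az": 0}

```text
t: 12.73
eef_pos: [0.606, 0.1821, 0.2599]
ee_rot: [-1.877, 1.57, 0.205]
force: [-0.3, -3.4, 2.0]
width: 0.0242
```

```bash
python3 -c "
from h import *
wheel()"
```

```text
t 12.73 ang 29.05 head-90 29.29 r 0.0414 p [0.6062 0.1821 0.1009] tip z 0.0398 Frad -1.9 Ftan -2.8 Fz 2.0 w 0.0242
```

play_rows:
  steps:
    - {"gripper": 0.1,"tx": 0.01,"ty": 0.005,"tz": 0.044,"ax": -0.25,"ay": 0,"az": 0}
    - {"gripper": 0.1,"tx": 0,"ty": 0.002,"tz": 0.044,"ax": -0.25,"ay": 0,"az": 0}
    - {"gripper": 0.1,"tx": 0,"ty": 0,"tz": 0,"ax": 0,"ay": 0,"az": 0}

```text
t: 12.98
eef_pos: [0.6045, 0.1842, 0.2593]
ee_rot: [-1.484, 1.57, 0.653]
force: [0.3, -3.9, 2.0]
width: 0.0238
```

```bash
python3 -c "
from h import *
wheel()"
```

```text
t 12.98 ang 32.71 head-90 32.46 r 0.0411 p [0.6046 0.1842 0.1003] tip z 0.0392 Frad -1.9 Ftan -3.4 Fz 2.0 w 0.0238
```

play_rows:
  steps:
    - {"gripper": 0.1,"tx": 0,"ty": 0.005,"tz": 0.044,"ax": -0.25,"ay": 0,"az": 0}
    - {"gripper": 0.1,"tx": 0,"ty": 0.002,"tz": 0.044,"ax": -0.25,"ay": 0,"az": 0}
    - {"gripper": 0.1,"tx": 0,"ty": 0,"tz": 0,"ax": 0,"ay": 0,"az": 0}

```text
t: 13.23
eef_pos: [0.6031, 0.186, 0.2592]
ee_rot: [-1.454, 1.57, 0.736]
force: [1.9, -3.2, 0.7]
width: 0.0238
```

```bash
python3 -c "
from h import *
wheel()"
```

```text
t 13.23 ang 35.88 head-90 35.47 r 0.041 p [0.6032 0.186  0.1002] tip z 0.0391 Frad -0.3 Ftan -3.7 Fz 0.7 w 0.0238
```

play_rows:
  steps:
    - {"gripper": 0.1,"tx": 0.03,"ty": 0,"tz": 0,"ax": 0,"ay": 0,"az": 0}
    - {"gripper": 0.1,"tx": 0,"ty": 0,"tz": 0,"ax": 0,"ay": 0,"az": 0}
    - {"gripper": 0.1,"tx": 0,"ty": 0,"tz": 0,"ax": 0,"ay": 0,"az": 0}

```text
t: 13.48
eef_pos: [0.6031, 0.1857, 0.2582]
ee_rot: [-0.5, 1.571, 1.687]
force: [1.8, -2.5, -0.4]
width: 0.0241
```

```bash
python3 -c "
from h import *
wheel()"
```

```text
t 13.48 ang 35.64 head-90 35.3 r 0.0408 p [0.6031 0.1858 0.0992] tip z 0.0381 Frad 0.0 Ftan -3.1 Fz -0.4 w 0.0241
```

play_rows:
  steps:
    - {"gripper": 0.1,"tx": 0.03,"ty": 0,"tz": 0,"ax": 0,"ay": 0,"az": 0}
    - {"gripper": 0.1,"tx": 0.03,"ty": 0,"tz": 0,"ax": 0,"ay": 0,"az": 0}
    - {"gripper": 0.1,"tx": 0,"ty": 0,"tz": 0,"ax": 0,"ay": 0,"az": 0}
    - {"gripper": 0.1,"tx": 0,"ty": 0,"tz": 0,"ax": 0,"ay": 0,"az": 0}

```text
t: 13.82
eef_pos: [0.6031, 0.1856, 0.2567]
ee_rot: [1.235, 1.571, -2.861]
force: [0.8, -3.1, -0.9]
width: 0.0239
```

```bash
python3 -c "
from h import *
wheel()"
```

```text
t 13.82 ang 35.49 head-90 35.31 r 0.0407 p [0.6031 0.1856 0.0977] tip z 0.0366 Frad -1.1 Ftan -3.0 Fz -0.9 w 0.0239
```

play_rows:
  steps:
    - {"gripper": 0.1,"tx": 0.03,"ty": 0,"tz": 0,"ax": 0,"ay": 0,"az": 0}
    - {"gripper": 0.1,"tx": 0.03,"ty": 0,"tz": 0,"ax": 0,"ay": 0,"az": 0}
    - {"gripper": 0.1,"tx": 0.03,"ty": 0,"tz": 0,"ax": 0,"ay": 0,"az": 0}
    - {"gripper": 0.1,"tx": 0,"ty": 0,"tz": 0,"ax": 0,"ay": 0,"az": 0}
    - {"gripper": 0.1,"tx": 0,"ty": 0,"tz": 0,"ax": 0,"ay": 0,"az": 0}

```text
t: 14.23
eef_pos: [0.6032, 0.1856, 0.2546]
ee_rot: [1.159, 1.571, -2.937]
force: [1.3, -3.0, -0.0]
width: 0.0242
```

```bash
python3 -c "
from h import *
wheel()"
```

```text
t 14.23 ang 35.49 head-90 35.31 r 0.0407 p [0.6031 0.1856 0.0956] tip z 0.0345 Frad -0.7 Ftan -3.2 Fz -0.0 w 0.0242
```

play_rows:
  steps:
    - {"gripper": 0.1,"tx": 0.04,"ty": 0,"tz": 0,"ax": 0,"ay": 0,"az": 0}
    - {"gripper": 0.1,"tx": 0.04,"ty": 0,"tz": 0,"ax": 0,"ay": 0,"az": 0}
    - {"gripper": 0.1,"tx": 0.04,"ty": 0,"tz": 0,"ax": 0,"ay": 0,"az": 0}
    - {"gripper": 0.1,"tx": 0.04,"ty": 0,"tz": 0,"ax": 0,"ay": 0,"az": 0}
    - {"gripper": 0.1,"tx": 0,"ty": 0,"tz": 0,"ax": 0,"ay": 0,"az": 0}
    - {"gripper": 0.1,"tx": 0,"ty": 0,"tz": 0,"ax": 0,"ay": 0,"az": 0}

```text
t: 14.73
eef_pos: [0.6031, 0.1856, 0.2505]
ee_rot: [1.094, 1.571, -3.002]
force: [1.9, -2.6, -1.1]
width: 0.024
```

```bash
python3 -c "
from h import *
wheel()"
```

```text
t 14.73 ang 35.55 head-90 35.31 r 0.0407 p [0.6031 0.1856 0.0915] tip z 0.0304 Frad -0.0 Ftan -3.2 Fz -1.1 w 0.024
```

play_rows:
  steps:
    - {"gripper": 0.1,"tx": 0.05,"ty": 0,"tz": 0,"ax": 0,"ay": 0,"az": 0}
    - {"gripper": 0.1,"tx": 0.05,"ty": 0,"tz": 0,"ax": 0,"ay": 0,"az": 0}
    - {"gripper": 0.1,"tx": 0.05,"ty": 0,"tz": 0,"ax": 0,"ay": 0,"az": 0}
    - {"gripper": 0.1,"tx": 0.05,"ty": 0,"tz": 0,"ax": 0,"ay": 0,"az": 0}
    - {"gripper": 0.1,"tx": 0,"ty": 0,"tz": 0,"ax": 0,"ay": 0,"az": 0}
    - {"gripper": 0.1,"tx": 0,"ty": 0,"tz": 0,"ax": 0,"ay": 0,"az": 0}

```text
t: 15.23
eef_pos: [0.6031, 0.1857, 0.2454]
ee_rot: [0.94, 1.571, 3.127]
force: [2.1, -3.4, -1.8]
width: 0.0241
```

play_rows:
  steps:
    - {"gripper": 0.1,"tx": 0.03,"ty": 0,"tz": 0,"ax": 0,"ay": 0,"az": 0}
    - {"gripper": 0.1,"tx": 0.02,"ty": 0,"tz": 0,"ax": 0,"ay": 0,"az": 0}
    - {"gripper": 0.1,"tx": 0,"ty": 0,"tz": 0,"ax": 0,"ay": 0,"az": 0}
    - {"gripper": 0.1,"tx": 0,"ty": 0,"tz": 0,"ax": 0,"ay": 0,"az": 0}

```text
t: 15.57
eef_pos: [0.6031, 0.1857, 0.2444]
ee_rot: [0.765, 1.571, 2.952]
force: [0.9, -3.3, -0.1]
width: 0.0237
```

play_rows:
  steps:
    - {"gripper": 0.1,"tx": 0.03,"ty": 0,"tz": 0,"ax": 0,"ay": 0,"az": 0}
    - {"gripper": 0.1,"tx": 0,"ty": 0,"tz": 0,"ax": 0,"ay": 0,"az": 0}
    - {"gripper": 0.1,"tx": 0,"ty": 0,"tz": 0,"ax": 0,"ay": 0,"az": 0}

```text
t: 15.82
eef_pos: [0.6032, 0.1856, 0.2441]
ee_rot: [-2.182, 1.57, 0.006]
force: [0.7, -2.5, 4.1]
width: 0.0238
```

```bash
python3 -c "
from h import *
wheel()"
```

```text
t 15.82 ang 35.33 head-90 35.32 r 0.0408 p [0.6033 0.1856 0.0851] tip z 0.024 Frad -0.8 Ftan -2.5 Fz 4.1 w 0.0238
```

play_rows:
  steps:
    - {"gripper": 0.1,"tx": 0,"ty": 0,"tz": -0.02,"ax": 0,"ay": 0,"az": 0}
    - {"gripper": 0.1,"tx": 0,"ty": 0,"tz": -0.02,"ax": 0,"ay": 0,"az": 0}
    - {"gripper": 0.1,"tx": 0,"ty": 0,"tz": 0,"ax": 0,"ay": 0,"az": 0}
    - {"gripper": 0.1,"tx": 0,"ty": 0,"tz": 0,"ax": 0,"ay": 0,"az": 0}

```text
t: 16.15
eef_pos: [0.6039, 0.1849, 0.2441]
ee_rot: [-1.728, 1.57, 0.46]
force: [0.4, -3.2, 5.3]
width: 0.0237
```

```bash
python3 -c "
from h import *
wheel()"
```

```text
t 16.15 ang 34.01 head-90 35.32 r 0.0409 p [0.6039 0.1849 0.0851] tip z 0.024 Frad -1.5 Ftan -2.9 Fz 5.3 w 0.0237
```

play_rows:
  steps:
    - {"gripper": 0.1,"tx": 0,"ty": 0,"tz": -0.02,"ax": 0,"ay": 0,"az": 0}
    - {"gripper": 0.1,"tx": 0,"ty": 0,"tz": -0.02,"ax": 0,"ay": 0,"az": 0}
    - {"gripper": 0.1,"tx": 0,"ty": 0,"tz": 0,"ax": 0,"ay": 0,"az": 0}
    - {"gripper": 0.1,"tx": 0,"ty": 0,"tz": 0,"ax": 0,"ay": 0,"az": 0}

```text
t: 16.48
eef_pos: [0.6043, 0.1843, 0.2441]
ee_rot: [-1.139, 1.57, 1.048]
force: [-1.1, -2.3, 5.2]
width: 0.0238
```

```bash
python3 -c "
from h import *
wheel()"
```

```text
t 16.48 ang 33.14 head-90 35.32 r 0.041 p [0.6043 0.1844 0.0851] tip z 0.024 Frad -2.2 Ftan -1.4 Fz 5.2 w 0.0238
```

play_rows:
  steps:
    - {"gripper": 0.1,"tx": 0,"ty": 0.01,"tz": -0.015,"ax": 0,"ay": 0,"az": 0}
    - {"gripper": 0.1,"tx": 0,"ty": 0,"tz": 0,"ax": 0,"ay": 0,"az": 0}
    - {"gripper": 0.1,"tx": 0,"ty": 0,"tz": 0,"ax": 0,"ay": 0,"az": 0}

```text
t: 16.73
eef_pos: [0.6043, 0.1841, 0.2441]
ee_rot: [-1.045, 1.57, 1.142]
force: [-0.9, -0.0, 6.3]
width: 0.0238
```

```bash
python3 -c "
from h import *
wheel()"
```

```text
t 16.73 ang 33.02 head-90 35.32 r 0.0409 p [0.6043 0.1843 0.0851] tip z 0.024 Frad -0.7 Ftan 0.4 Fz 6.3 w 0.0238
```

play_rows:
  steps:
    - {"gripper": 0.28,"tx": -0.01,"ty": 0,"tz": 0,"ax": 0,"ay": 0,"az": 0}
    - {"gripper": 0.32,"tx": 0,"ty": 0,"tz": 0,"ax": 0,"ay": 0,"az": 0}
    - {"gripper": 0.4,"tx": 0,"ty": 0,"tz": 0,"ax": 0,"ay": 0,"az": 0}
    - {"gripper": 0.5,"tx": 0,"ty": 0,"tz": 0,"ax": 0,"ay": 0,"az": 0}
    - {"gripper": 0.5,"tx": 0,"ty": 0,"tz": 0,"ax": 0,"ay": 0,"az": 0}

```text
t: 17.15
eef_pos: [0.6042, 0.1837, 0.2436]
ee_rot: [1.1, 1.57, -2.997]
force: [-0.1, -0.1, 0.0]
width: 0.0412
```

```bash
python3 -c "
from h import *
wheel()"; python3 shot.py j 215 180 335 300 5
```

```text
t 17.15 ang 32.41 head-90 35.31 r 0.0404 p [0.6041 0.1836 0.0846] tip z 0.0235 Frad -0.1 Ftan -0.0 Fz 0.0 w 0.0412
```

View pics/j.png

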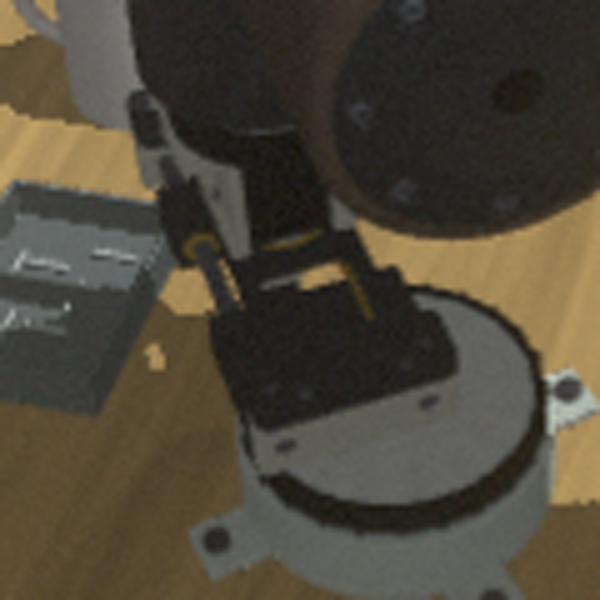

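play_rows:
  steps:
    - {"gripper": 0.5,"tx": -0.2,"ty": 0,"tz": 0,"ax": 0,"ay": 0,"az": 0}
    - {"gripper": 0.5,"tx": -0.4,"ty": 0,"tz": 0,"ax": 0,"ay": 0,"az": 0}
    - {"gripper": 0.5,"tx": -0.6,"ty": 0,"tz": 0,"ax": 0,"ay": 0,"az": 0}
    - {"gripper": 0.5,"tx": -0.8,"ty": 0,"tz": 0,"ax": 0,"ay": 0,"az": 0}
    - {"gripper": 0.5,"tx": -0.8,"ty": 0,"tz": 0,"ax": 0,"ay": 0,"az": 0}
    - {"gripper": 0.5,"tx": -0.8,"ty": 0,"tz": 0,"ax": 0,"ay": 0,"az": 0}
    - {"gripper": 0.5,"tx": -0.8,"ty": 0.2,"tz": -0.5,"ax": 0,"ay": 0,"az": 0}
    - {"gripper": 0.5,"tx": -0.4,"ty": 0.4,"tz": -0.8,"ax": 0,"ay": 0,"az": 0}
    - {"gripper": 0.5,"tx": 0,"ty": 0.6,"tz": -1,"ax": 0,"ay": 0,"az": 0}
    - {"gripper": 0.5,"tx": 0,"ty": 0.6,"tz": -1,"ax": 0,"ay": 0,"az": 0}
    - {"gripper": 0.5,"tx": 0,"ty": 0.6,"tz": -1,"ax": 0,"ay": 0,"az": 0}
    - {"gripper": 0.5,"tx": 0,"ty": 0.6,"tz": -1,"ax": 0,"ay": 0,"az": 0}
    - {"gripper": 0.5,"tx": 0,"ty": 0.6,"tz": -1,"ax": 0,"ay": 0,"az": 0}
    - {"gripper": 0.5,"tx": 0,"ty": 0.6,"tz": -1,"ax": 0,"ay": 0,"az": 0}
    - {"gripper": 0.5,"tx": 0,"ty": 0.6,"tz": -1,"ax": 0,"ay": 0,"az": 0}
    - {"gripper": 0.5,"tx": 0,"ty": 0.4,"tz": -0.6,"ax": 0,"ay": 0,"az": 0}
    - {"gripper": 0.5,"tx": 0,"ty": 0.2,"tz": -0.3,"ax": 0,"ay": 0,"az": 0}
    - {"gripper": 0.5,"tx": 0,"ty": 0,"tz": 0,"ax": 0,"ay": 0,"az": 0}

```text
t: 18.7
eef_pos: [0.627, -0.0839, 0.3647]
ee_rot: [-2.311, 1.57, -0.126]
force: [0.3, -0.1, 0.0]
width: 0.0438
```

```bash
python3 shot.py k 235 215 345 310 6;python3 shot.py kt 220 150 300 230 7 top
```

```text
(no output)
```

View pics/k.png

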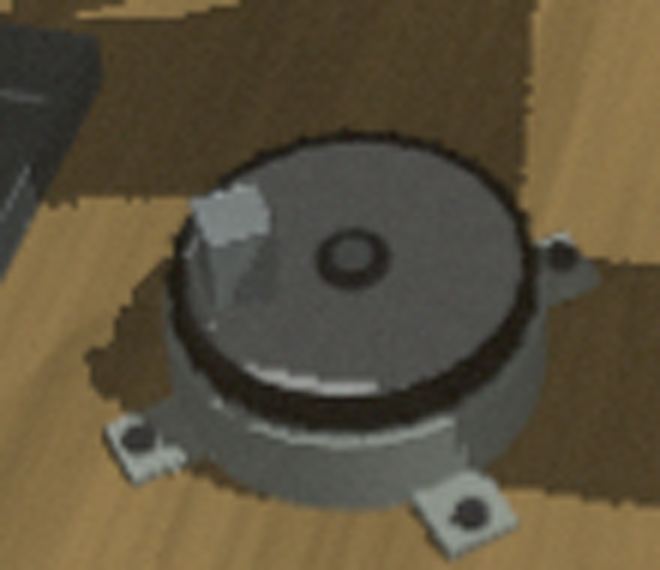

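View pics/kt.png

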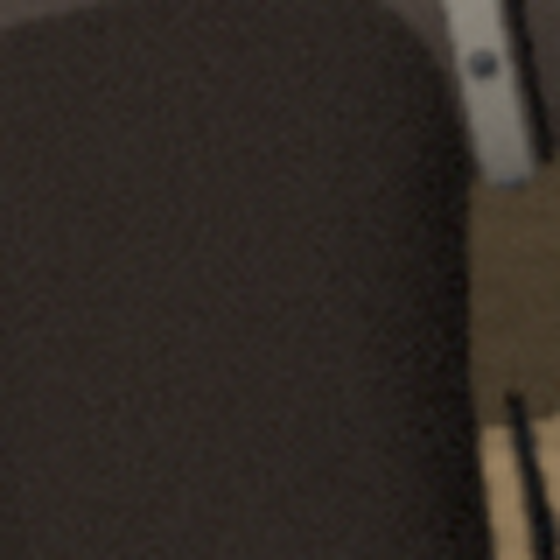

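View pics/k_full.png

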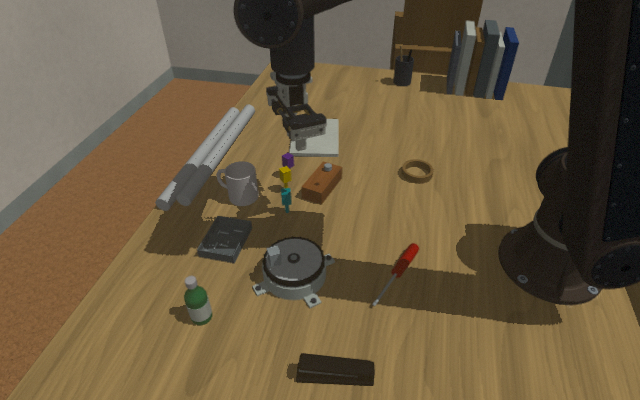

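```bash
python3 - <<'E'
from h import *
im=cv2.imread("pics/k_full.png"); k=12; x0,y0,x1,y1=258,235,308,280
c=cv2.resize(im[y0:y1,x0:x1],None,fx=k,fy=k,interpolation=cv2.INTER_CUBIC); c=np.clip(c*1.5,0,255).astype(np.uint8); raw=c.copy()
px=lambda P:tuple(((proj("side",P)-[x0,y0]+.5)*k).astype(int))
a=np.radians(35.3);R2=np.array([[np.cos(a),-np.sin(a)],[np.sin(a),np.cos(a)]])
for z,col in((.060,(0,0,255)),(.096,(0,255,0))):
    q=[px([*(np.array([.6043,.1842])+R2@np.array(v)),z]) for v in((.012,.012),(-.012,.012),(-.012,-.012),(.012,-.012))]
    cv2.polylines(c,[np.array(q)],True,col,1)
cv2.imwrite("pics/ov.png",np.vstack([c,]))
cv2.imwrite("pics/ovraw.png",raw)
E
```

```text
(no output)
```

View pics/ov.png

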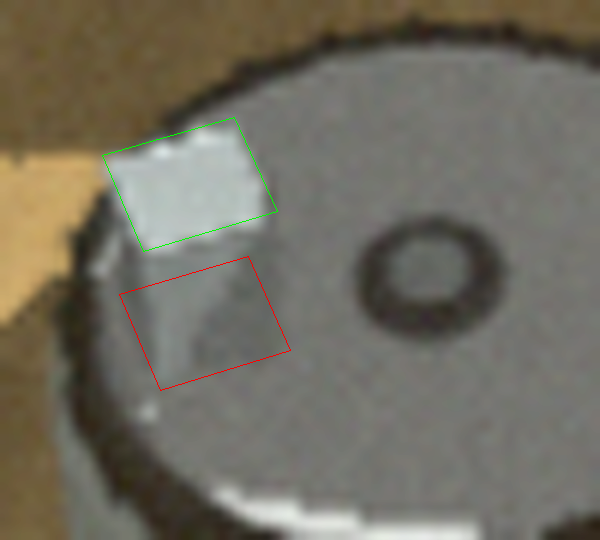

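View pics/ovraw.png

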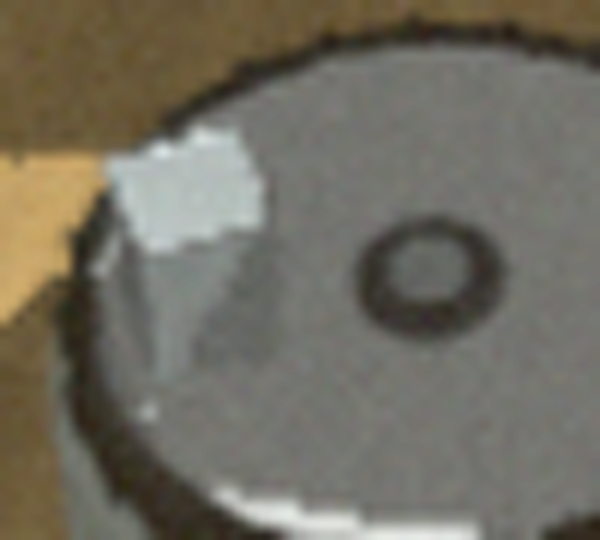

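play_rows:
  steps:
    - {"gripper": 0.5,"tx": 0,"ty": 0,"tz": 0,"ax": 0,"ay": 0,"az": 0}
    - {"gripper": 0.5,"tx": 0,"ty": 0,"tz": 0,"ax": 0,"ay": 0,"az": 0}
    - {"gripper": 0.5,"tx": 0,"ty": 0,"tz": 0,"ax": 0,"ay": 0,"az": 0}
    - {"gripper": 0.5,"tx": 0,"ty": 0,"tz": 0,"ax": 0,"ay": 0,"az": 0}
    - {"gripper": 0.5,"tx": 0,"ty": 0,"tz": 0,"ax": 0,"ay": 0,"az": 0}
    - {"gripper": 0.5,"tx": 0,"ty": 0,"tz": 0,"ax": 0,"ay": 0,"az": 0}

```text
t: 19.3
eef_pos: [0.6271, -0.0818, 0.3639]
ee_rot: [0.766, 1.571, 2.953]
force: [1.0, -1.2, -0.6]
width: 0.0436
```

```bash
python3 - <<'E'
from h import *
from station import job_done
a=cv2.imread("pics/k_full.png").astype(int); b=optics.grab_frame("side")[:,:,::-1].astype(int)
d=np.abs(a-b).max(2)[232:315,245:340]; print('drum diff max/mean',d.max(),d.mean().round(2)); print(telemetry.get_state()['force'].round(1))
if d.mean()<6: print(job_done())
E
```

```text
drum diff max/mean 62 3.24
[-0.7 -0.4  0.4]
the job is handed in; nothing more can be done
None
```

The pin is home and the wheel is locked. I handed the job in after about 19 s on the robot clock.

- **What I did:** I took the grey square-headed pin from the stand and put it through the wheel's hole. I wound the wheel gently, and the pin dropped into the lock hole at about 36–38° (roughly 0.65 rad). I pushed it down until the head met the collar, eased the side load off, opened the fingers and backed away.
- **Forces:** The wrist readings stayed under 7 N throughout, read at the end of each move.
- **Pin seated:** The pin stopped with its tip 24 mm above the desk, which is the expected home height, and the push-back rose to about 5 N. The last side picture shows the head where a model of the seated pin falls to within a millimetre or two, with no visible tilt and the wheel still wound.
- **After letting go:** A second picture about 0.6 s later showed the same drum, with a mean difference of 3 grey levels. A few pixels differed by up to 62, which I took to be noise or shadow and did not look into.
- **Other things:** The spare, the look-alikes and the other items looked unmoved in that last side picture, judged by eye only.
- **Not checked:** The arm blocked the top camera's view of the drum at the end, so the final check rests on the side camera alone.

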